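# Undo the pile on the bathroom-cabinet shelf

## Robot

A 6-joint arm with a two-finger parallel gripper is mounted at the origin on the work surface. World frame = base frame: x ahead of the robot, y to its left, z up, the work surface at z = 0. Lengths are in m, angles in rad, forces in N, time in s.
With the tool pointing down it reaches from about 0.375 to 0.975 m from the base axis. Payload 3.8 kg.
Tool frame: the origin (TCP) lies midway between the tips of the shut fingers; the grasp point (between the pads) lies 19 mm behind it; z points along the fingers, x is the direction in which the jaws open and shut, and the axes are right-handed (so a half turn about z gives the same grasp; the last joint's range is limited). The gripper opens to 88 mm and grips with 3 to 60 N. Pads are 18 mm wide; open, the fingers measure 123 mm over their backs; the gripper's body (75 mm by 187 mm) begins 45 mm behind the grasp point.
Start: joints at [1.082, 0.264, 1.604, -0, 1.274, -0.037], TCP at [0.295, 0.607, 0.239] pointing down, gripper open.
Joint ranges: [-2.63, 2.63], [-0.94, 2.18], [0.31, 2.57], [-1.31, 4.45], [0, 2.66], [-2.55, 2.55]. Speed limits (rad/s): [2.57, 2.57, 3.14, 3.14, 3.14, 3.14].

## Interface

Orientations are given as a unit quaternion [w, x, y, z].
In Python, from plant import get_obs, eyes, close_job gives the robot as it stands.
- The arm moves only by the tool play_rows, never from a script. Its argument "plan" is a list of rows, each a list of 3 entries, a list of its own where there are three numbers: the closure in counts, from 0 (fully open) to 255 (shut), then the shift along the tool's x, y, z in mm, then the turn about the tool's z in degrees. In form: [[fingers, [tx, ty, tz], roll], ...]. A call has 1 to 10 rows; each row is the pose to reach, as a shift and turn from the pose commanded when the call began, along the tool's axes at that moment; what a row does not reach only later rows make up. A row lasts 1/10 s, in which the tool goes at most 50 mm and 8.59 degrees, less where a joint would pass 70% of its speed; a pose out of reach is approached as far as the arm can. A call with a gripper value outside its range is refused whole. The fingers move at their own pace and stop on an object; "grip_force" is the grip in N (left out, the last holds). Time passes only in rows, so rows that repeat a pose let the fingers close. It gives the time, the measured TCP pose, the force and the opening at its end, in the units of the state.
- get_obs(): the state, without advancing time (a new reading comes with each control period).
- eyes.get_image(name): name is "side" or "top"; returns the picture (420x560x3 uint8, blue, green, red); there is no depth.
- eyes.get_calibration(name): a dict with "fx", "fy", "cx", "cy" (pixels), "origin" and "rotation" of the camera in the world. Camera axes: x right, y down, z forward; pixel columns grow to the right and rows downward; lengths in m; the calibration is good to about 2 mm. A picture is of the moment at which its call begins. get_calibration takes no time and is no camera call.
- close_job(): hands the job in, once; it reports no verdict.
The state is a dict: "t": time; "qpos": joint angles; "dq": joint speeds; "joint_torque": joint torques, N m; "tcp_pos": TCP position; "ee_rot": TCP orientation; "force": force on the tool from outside, world axes, zero at the start; "wrist_torque": the same for the moment, N m; "opening": opening from 0.0 (shut) to 1.0 (fully open).
Only numpy, scipy, OpenCV 4.12 (cv2) and the standard library are available. Lean on these libraries where they do the work, as an engineer would, in place of code of your own. Each camera call takes 0.05 s, during which the arm holds its last target.

## Task

After wiping the shelf somebody left a pile. Take it apart from the top down, one thing at a time, and put each in the middle of its own place before taking the next: the amber bottle on the round cork coaster, the ring dish on the blue tile, the yellow floss box on the wooden board and last the folded travel mirror on the green pad, all the right way up and the box and the mirror lying lengthwise along their board and pad. Set the glass and the ceramic down rather than dropping them, and leave the nail file and the red-lidded cream jar as they lie.

Things in the scene. Friction and masses are not known exactly. Their poses are not given: they have to be found in the camera images.
- bottle_center (a point): Empty amber glass bottle, upright, on top of the pile: it stands loose inside the ring dish. Height 84 mm; round body 32 mm in diameter up to 58 mm above its foot, then a shoulder and a neck 19 mm in diameter. About 50 g. The point is on its axis, half-way up (42 mm above its underside); z up along the axis.
- dish_center (a point): White ceramic ring dish, round and open at the top, standing on the floss box. Outer diameter 58 mm (from 6 mm up to the rim; the foot is 48 mm), height 20 mm, wall 3.5 mm, floor 4 mm thick. About 70 g. The point is on its axis, half-way up (10 mm above its underside); z up.
- floss_center (a point): Yellow plastic floss box with a flip lid (stays shut), a plain block 76 mm long (its x axis), 50 mm wide (y), 22 mm high (z), lying flat on the travel mirror. About 50 g. The point is its centre, 11 mm above its underside.
- mirror_center (a point): Folded travel mirror, a black flat case with a silver glass on top and a hinge at one short end (stays shut): 130 mm long (its x axis; the hinge barrels stick out 4 mm more at the +x end), 64 mm wide (y), 16 mm thick (z). It lies flat on the shelf under all the rest. About 130 g. The point is its centre, 8 mm above its underside.
- coaster: Round cork coaster, 84 mm in diameter, 5 mm thick, fixed flat on the shelf: the place of the bottle. Origin at the centre of its underside, on the shelf (z = 0).
- tile: Square blue ceramic tile, 86 mm by 86 mm, 6 mm thick, fixed flat on the shelf: the place of the ring dish. Origin at the centre of its underside, on the shelf.
- board: Brown wooden board, 112 mm long (its x axis) by 84 mm wide (y), 6 mm thick, fixed flat on the shelf: the place of the floss box. Origin at the centre of its underside, on the shelf.
- pad: Green plastic pad, 150 mm long (its x axis) by 84 mm wide (y), 4 mm thick, fixed flat on the shelf: the place of the travel mirror. Origin at the centre of its underside, on the shelf.
- nail_file: Chrome nail file lying loose on the shelf, to be left alone: 140 mm long (its x axis), 14 mm wide, up to 7 mm thick. Origin at its middle, on the shelf.
- jar_center (a point): Small white cream jar with a red lid, to be left alone: 50 mm in diameter, 38 mm high, loose on the shelf. The point is its centre, 19 mm above the shelf.
There are look-alikes about, which are no part of the job. There is more than one size of the part that bears bottle_center; the job needs the smallest.

How it is judged:
On the way, in this order (a step that is already met when the one before it is completed fails the run):
1. the bottle stands on the cork coaster, let go (horizontal distance between bottle_center and coaster below 0.015 m and z of bottle_center in the frame of coaster between 0.043 and 0.051 m and angle between bottle_center's own z axis and vertical below 0.1 rad and linear speed of bottle below 0.02 m/s and contact force between the fingers and bottle below 0.1 N), for 0.2 s.
2. the ring dish stands on the blue tile, let go (horizontal distance between dish_center and tile below 0.015 m and z of dish_center in the frame of tile between 0.012 and 0.02 m and angle between dish_center's own z axis and vertical below 0.1 rad and linear speed of dish below 0.02 m/s and contact force between the fingers and dish below 0.1 N), for 0.2 s.
3. the floss box lies along the wooden board, let go (horizontal distance between floss_center and board below 0.015 m and z of floss_center in the frame of board between 0.013 and 0.021 m and angle between floss_center's own z axis and vertical below 0.1 rad and linear speed of floss below 0.02 m/s and contact force between the fingers and floss below 0.1 N and angle between the x axis of floss_center and the x axis of board, either way round below 0.26 rad), for 0.2 s.
At the end, for the whole second after the job is handed in: Each thing is let go, at rest and upright (0.1 rad) on its own place, height within 4 mm, centre within 15 mm of the middle: bottle on cork, dish on blue tile, floss box on board, mirror on green pad; box and mirror along their board and pad within 0.26 rad, either way round (all of step 1 and all of step 2 and all of step 3 and horizontal distance between mirror_center and pad below 0.015 m and z of mirror_center in the frame of pad between 0.008 and 0.016 m and angle between mirror_center's own z axis and vertical below 0.1 rad and linear speed of mirror below 0.02 m/s and contact force between the fingers and mirror below 0.1 N and angle between the x axis of mirror_center and the x axis of pad, either way round below 0.26 rad); the robot touches nothing.
It fails at once if the bottle is dropped (falls free of the fingers at over 0.6 m/s) (linear speed of bottle above 0.6 m/s and contact force between the fingers and bottle below 0.05 N).
It fails at once if the ring dish is dropped (falls free of the fingers at over 0.6 m/s) (linear speed of dish above 0.6 m/s and contact force between the fingers and dish below 0.05 N).
It fails at once if the nail file is moved by more than 15 mm (distance of nail_file from where it was at the start of the episode above 0.015 m).
It fails at once if the cream jar is moved by more than 15 mm (distance of jar_center from where it was at the start of the episode above 0.015 m).
It also fails if it takes over 122 s, if anything falls off the work surface, if the arm or the gripper's body presses on something with over 40 N, if the wrist force passes 120 N, or if a joint passes its speed limit or range.

## Working session

There is one attempt and no reset: what is moved stays moved. The work goes in short steps, Python scripts to look and compute and a tool call to move; the robot and the scene stay as the last step left them, time stands still between calls to the robot, and variables do not carry over. Pictures are saved under pics/ and viewed, and the job is handed in when it is done.

Besides the shell and the picture viewer there is one more tool, called after "Request:" by a JSON object that holds its "op" and its "data", one argument or row to a line. play_rows: Moves the arm, as the interface text tells. Its arguments: {"type":"object","properties":{"plan":{"type":"array","items":{"type":"array"}},"grip_force":{"type":"number"}},"required":["plan"]}

```bash
ls; mkdir -p pics; python3 - <<'E'
from plant import get_obs, eyes
import cv2
print(get_obs())
for n in ("side","top"):
    cv2.imwrite(f"pics/{n}0.png",eyes.get_image(n)); print(n,eyes.get_calibration(n))
E
```

```text
pics
{'t': 0.0, 'qpos': array([ 1.08210674e+00,  2.64739618e-01,  1.60536448e+00, -1.62502176e-05,
        1.27365638e+00, -3.69412772e-02]), 'dq': array([ 0.00121446, -0.00045965,  0.00174462,  0.00140275,  0.00076664,
       -0.00020927]), 'joint_torque': array([-2.56520190e-05, -5.02119720e+01, -3.56874704e+01,  7.27873505e-02,
        2.95786851e-02, -1.89272228e-04]), 'tcp_pos': array([0.29436906, 0.60665851, 0.23740224]), 'ee_rot': array([ 5.47732262e-04,  8.47506091e-01,  5.30784562e-01, -9.35369794e-04]), 'force': array([ 0.29716812, -0.85675968, -0.2631067 ]), 'wrist_torque': array([0.02282643, 0.02330831, 0.01172168]), 'opening': 0.9969203433566582}
side {'fx': 428.3477213214553, 'fy': 428.3477213214553, 'cx': 279.6230133290141, 'cy': 217.91192470566926, 'origin': array([ 0.47875608, -0.70938314,  0.65085457]), 'rotation': array([-0.42554618,  0.90177263, -0.07173071,  0.02390155])}
top {'fx': 384.92321907059943, 'fy': 384.92321907059943, 'cx': 280.1322944518481, 'cy': 209.80577545059418, 'origin': array([ 0.49140711, -0.00893661,  0.87229946]), 'rotation': array([-0.04066549,  0.71205197, -0.70074661,  0.01680748])}
```

View pics/side0.png

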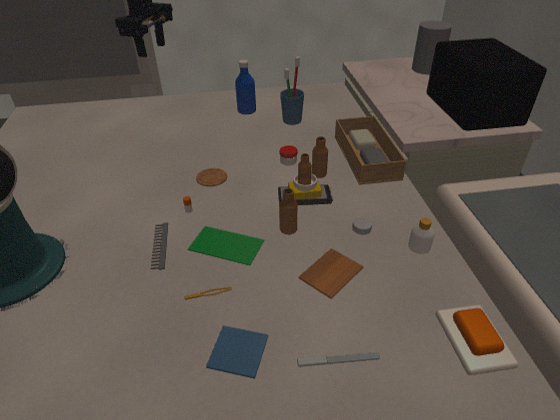

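View pics/top0.png

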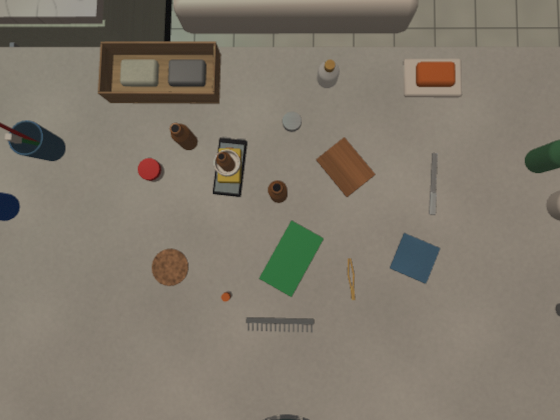

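```bash
cat > h.py <<'E'
import numpy as np, cv2
from scipy.spatial.transform import Rotation as R
from plant import get_obs, eyes
def cal(n):
    c=eyes.get_calibration(n); q=c['rotation']
    q=np.asarray(q)
    M=R.from_quat(q[[1,2,3,0]]).as_matrix() if q.shape==(4,) else q
    return c,M
def px2w(n,u,v,z):
    c,M=cal(n); d=M@np.array([(u-c['cx'])/c['fx'],(v-c['cy'])/c['fy'],1]); o=c['origin']
    return o+d*(z-o[2])/d[2]
def w2px(n,p):
    c,M=cal(n); q=M.T@(np.asarray(p,float)-c['origin']); return np.array([c['fx']*q[0]/q[2]+c['cx'],c['fy']*q[1]/q[2]+c['cy']])
def crop(n,img,x0,y0,x1,y1,s,name):
    cv2.imwrite(name,cv2.resize(img[y0:y1,x0:x1],None,fx=s,fy=s,interpolation=cv2.INTER_CUBIC))
def tool():
    o=get_obs(); q=o['ee_rot']; return o, R.from_quat(np.asarray(q)[[1,2,3,0]]).as_matrix()
E
python3 - <<'E'
from h import *
t=cv2.imread('pics/top0.png'); s=cv2.imread('pics/side0.png')
crop('top',t,130,105,330,255,4,'pics/t0a.png')
crop('side',s,250,120,370,240,5,'pics/s0a.png')
crop('top',t,140,200,460,340,2.5,'pics/t0b.png')
for n in('top','side'):
    print(n,w2px(n,get_obs()['tcp_pos']))
E
```

```text
top [-80.73482189 354.15884722]
side [152.13600096  50.90983625]
```

View pics/t0a.png

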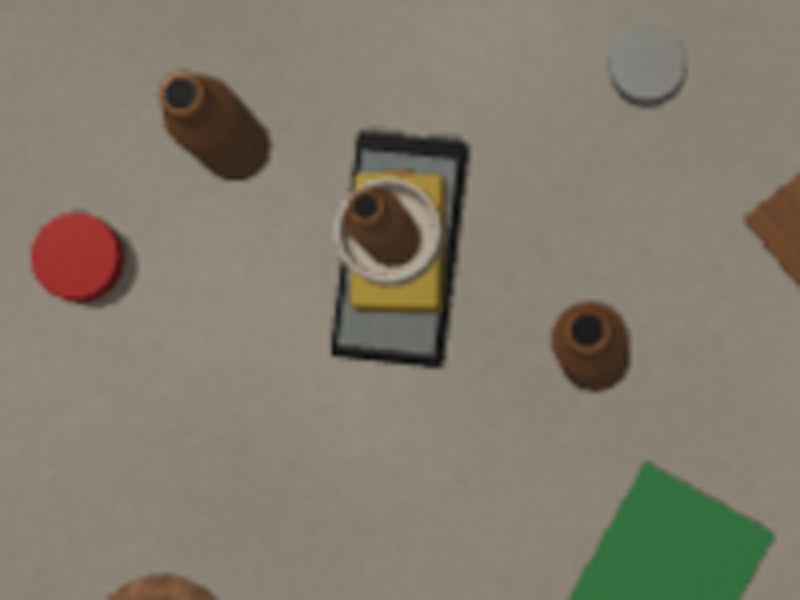

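View pics/s0a.png

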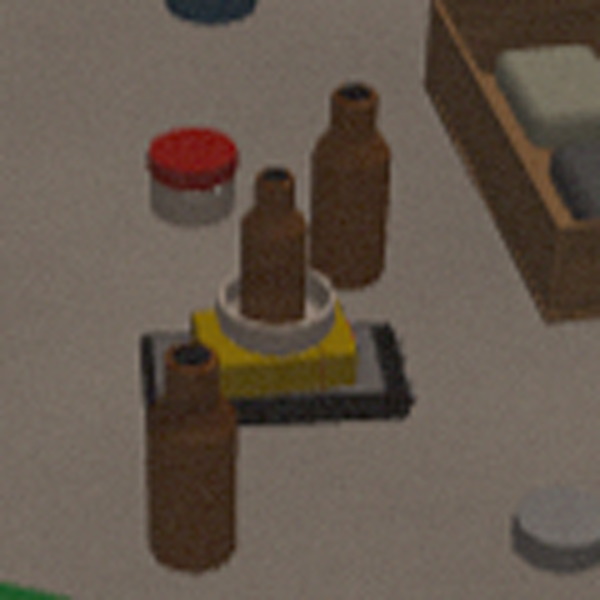

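```bash
cat > seg.py <<'E'
from h import *
def seg(img,seed,n,z,tol=14):
    lab=cv2.cvtColor(cv2.GaussianBlur(img,(3,3),0),cv2.COLOR_BGR2LAB).astype(int)
    ref=np.median(lab[seed[1]-3:seed[1]+4,seed[0]-3:seed[0]+4].reshape(-1,3),0)
    d=np.abs(lab-ref); m=((d[...,0]<40)&(np.hypot(d[...,1],d[...,2])<tol)).astype(np.uint8)
    m=cv2.morphologyEx(m,cv2.MORPH_CLOSE,np.ones((5,5)))
    k,l=cv2.connectedComponents(m); c,_=cv2.findContours((l==l[seed[1],seed[0]]).astype(np.uint8),cv2.RETR_EXTERNAL,cv2.CHAIN_APPROX_NONE)
    c=max(c,key=cv2.contourArea)[:,0]
    w=np.array([px2w(n,u,v,z)[:2] for u,v in c])*1000
    r=cv2.minAreaRect(w.astype(np.float32)); e=cv2.minEnclosingCircle(w.astype(np.float32))
    return r,e
E
python3 - <<'E'
from seg import *
t=cv2.imread('pics/top0.png'); s=cv2.imread('pics/side0.png')
for nm,p,z,tol in [('coaster',(170,267),.005,8),('tile',(414,258),.006,8),('board',(346,168),.006,10),('pad',(292,258),.004,20),('jar',(149,169),.038,20)]:
    print(nm,'T',seg(t,p,'top',z,tol))
for nm,p,z,tol in [('coaster',(212,177),.005,8),('tile',(238,352),.006,8),('board',(332,272),.006,10),('pad',(227,245),.004,20)]:
    print(nm,'S',seg(s,p,'side',z,tol))
P=lambda n,pts,z:[print(np.round(px2w(n,*p,z)*1000,1)) for p in pts]
f=lambda a,b,s,x,y:(a+(x+.5)/s-.5,b+(y+.5)/s-.5)
print('bottle mouth');P('top',[f(130,105,4,365,205)],.126);P('side',[f(250,120,5,275,176)],.126)
print('dish');P('top',[f(130,105,4,390,231)],.058);P('side',[f(250,120,5,277,304)],.058)
print('floss top');P('top',[f(130,105,4,*q) for q in [(357,173),(442,175),(440,310),(350,308)]],.038)
print('floss top side');P('side',[f(250,120,5,*q) for q in [(193,315),(356,348),(212,364)]],.038)
print('mirror');P('top',[f(130,105,4,*q) for q in [(358,132),(468,145),(442,366),(332,355)]],.016)
E
```

```text
coaster T (((428.959228515625, 268.52362060546875), (80.57670593261719, 79.79471588134766), 2.133824586868286), ((429.2269287109375, 268.4618835449219), 41.06516647338867))
tile T (((459.74310302734375, -278.09814453125), (85.4168701171875, 84.13375854492188), 67.34711456298828), ((459.4901123046875, -277.4009094238281), 57.07554244995117))
board T (((662.3994140625, -124.8240737915039), (110.05307006835938, 81.39295196533203), 39.641563415527344), ((662.5322265625, -125.36798095703125), 66.43843841552734))
pad T (((454.19158935546875, -4.8945465087890625), (83.81990051269531, 149.7099609375), 61.67711639404297), ((453.6607666015625, -4.478885650634766), 83.52033233642578))
jar T (((646.709716796875, 314.5701904296875), (46.88555908203125, 45.76848220825195), 65.58168029785156), ((646.793212890625, 314.1366271972656), 24.35819435119629))
coaster S (((428.9715270996094, 270.8897399902344), (81.41685485839844, 79.4225845336914), 36.466827392578125), ((428.9180603027344, 271.0531005859375), 41.66965866088867))
tile S (((459.2386779785156, -277.11663818359375), (85.72061157226562, 85.5412826538086), 67.48084259033203), ((459.32110595703125, -277.21563720703125), 58.990684509277344))
board S (((662.3028564453125, -123.57572937011719), (110.57015991210938, 81.88235473632812), 39.30553436279297), ((662.881591796875, -123.4818115234375), 66.27532958984375))
pad S (((453.5211486816406, -2.90478515625), (84.34487915039062, 149.8606414794922), 61.696678161621094), ((454.2846374511719, -2.936560869216919), 83.78280639648438))
bottle mouth
[657.4 136.  126. ]
[656.9 139.6 126. ]
dish
[658.4 135.2  58. ]
[657.9 132.9  58. ]
floss top
[694.9 158.1  38. ]
[694.2 110.8  38. ]
[618.9 109.9  38. ]
[619.4 159.7  38. ]
floss top side
[620.8 159.2  38. ]
[694.4 117.6  38. ]
[623.1 116.8  38. ]
mirror
[724.  162.6  16. ]
[717.   99.5  16. ]
[590.5 111.1  16. ]
[595.9 173.5  16. ]
```

```bash
python3 - <<'E'
from h import *
f=lambda a,b,s,x,y:(a+(x+.5)/s-.5,b+(y+.5)/s-.5)
def tri(a,b):
    L=[]
    for n,p in(('top',a),('side',b)):
        c,M=cal(n); d=M@np.array([(p[0]-c['cx'])/c['fx'],(p[1]-c['cy'])/c['fy'],1]); L.append((c['origin'],d/np.linalg.norm(d)))
    (o1,d1),(o2,d2)=L
    A=np.c_[d1,-d2]; s=np.linalg.lstsq(A,o2-o1,rcond=None)[0]
    p,q=o1+s[0]*d1,o2+s[1]*d2
    return np.round((p+q)/2*1000,1),round(np.linalg.norm(p-q)*1000,1)
T=lambda x,y:f(130,105,4,x,y)
S=lambda x,y:f(250,120,5,x,y)
print('B',tri(T(180,93),S(354,92)))
print('C',tri(T(587,330),S(192,354)))
print('A',tri(T(365,205),S(275,176)))
print('jar',tri(T(77,256),S(193,157)))
E
```

```text
B (array([717.2, 235.2, 112. ]), np.float64(0.5))
C (array([598.4,  25.6, 112.1]), np.float64(0.0))
A (array([656.4, 135.5, 128.6]), np.float64(0.8))
jar (array([646.9, 314. ,  35.5]), np.float64(0.4))
```

```bash
cat >> h.py <<'E'
def yaw(M): return np.degrees(np.arctan2(M[1,0],M[0,0]))
def goto(x,y,z,yw=None):
    o,M=tool(); d=M.T@(np.array([x,y,z])-o['tcp_pos']*1000)
    print('t',round(o['t'],2),'tcp',np.round(o['tcp_pos']*1000,1),'yaw',round(yaw(M),2),'tilt',np.round(np.degrees(np.arccos(-M[2,2])),2),'op',round(o['opening'],3),'F',np.round(o['force'],1))
    print('shift',np.round(d,1),'roll',None if yw is None else round((yaw(M)-yw+180)%360-180,1))
E
python3 -c "
from h import *
goto(657,137.5,220,-31)"
```

```text
t 0.1 tcp [294.4 606.7 237.5] yaw 64.12 tilt 0.11 op 1.006 F [-0.3  0.2  0. ]
shift [-263.8  531.1   18. ] roll 95.1
```

Request:
{"op": "play_rows", "data": {
  "plan": [
    [0,[-20,40,0],5],
    [0,[-45,90,0],13],
    [0,[-66,134,2],21],
    [0,[-88,177,4],29],
    [0,[-110,221,6],37],
    [0,[-132,265,8],45],
    [0,[-154,309,10],53],
    [0,[-176,353,12],61],
    [0,[-198,397,14],69],
    [0,[-220,441,16],77]
  ],
  "grip_force": 12
}}

```text
t: 1.1
tcp_pos: [0.596, 0.2149, 0.2222]
ee_rot: [0.0, 0.993, -0.115, -0.0]
force: [0.8, -0.0, -0.8]
opening: 0.998
```

```bash
python3 -c "
from h import *
goto(657,137.5,220,-31)"
```

```text
t 1.1 tcp [596.  214.9 222.2] yaw -13.22 tilt 0.04 op 0.998 F [ 0.8 -0.  -0.8]
shift [77.1 61.4  2.1] roll 17.8
```

Request:
{"op": "play_rows", "data": {
  "plan": [
    [0,[38,30,1],8],
    [0,[65,52,2],16],
    [0,[77,61,2],18],
    [0,[77,61,2],18],
    [0,[77,61,2],18]
  ]
}}

```text
t: 1.6
tcp_pos: [0.6561, 0.141, 0.2202]
ee_rot: [-0.0, 0.964, -0.265, -0.001]
force: [-0.3, 0.7, 0.2]
opening: 1.0
```

```bash
python3 - <<'E'
from h import *
goto(657,137.5,71,-31)
s=eyes.get_image('side'); crop('side',s,240,100,380,220,5,'pics/s1.png')
t=eyes.get_image('top'); cv2.imwrite('pics/t1.png',t)
E
```

```text
t 1.6 tcp [656.1 141.  220.2] yaw -30.78 tilt 0.09 op 1.0 F [-0.3  0.7  0.2]
shift [  2.8   2.5 149.2] roll 0.2
```

View pics/s1.png

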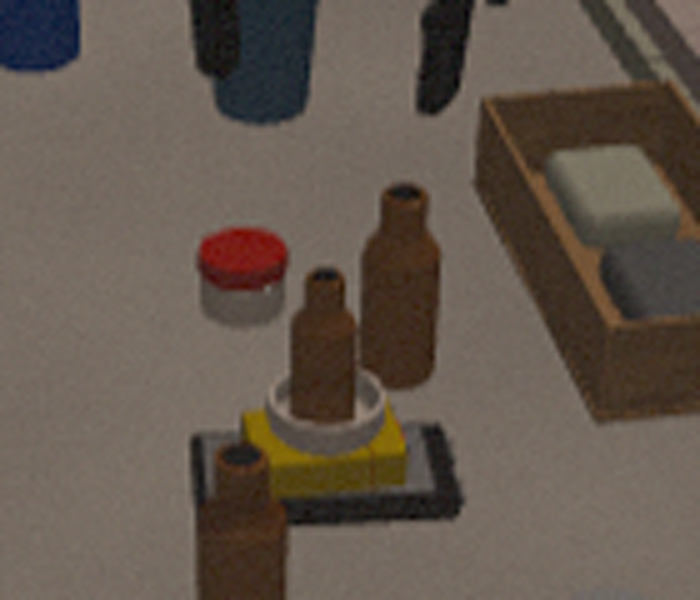

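View pics/t1.png

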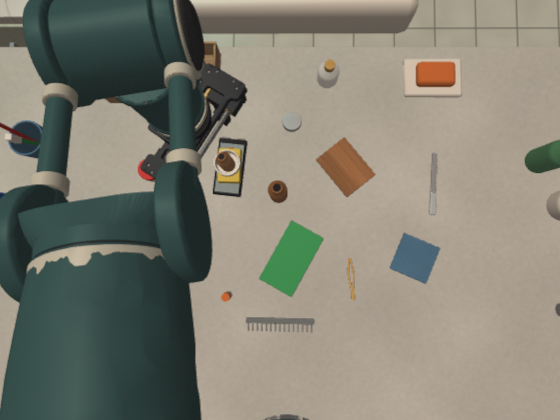

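```bash
python3 - <<'E'
from h import *
o,M=tool()
for s in(-52,52):
    p=o['tcp_pos']+M[:,0]*s/1000
    print(np.round(p*1000),w2px('top',p),(w2px('side',p)-[240,100])*5)
    p=o['tcp_pos']+M[:,0]*s/1000*1.8-M[:,2]*.1
    print('body',w2px('top',p))
E
```

```text
[611. 168. 221.] [191.23711015 169.98908435] [214.06168086  67.52181907]
body [157.99647997 181.31694675]
[701. 115. 221.] [223.3411685  119.60741722] [437.15582952 104.60999573]
body [226.18214933  75.01782214]
```

```bash
python3 -c "
from h import *
goto(657,137.5,71,-31)"
```

```text
t 1.7 tcp [655.8 141.8 220.6] yaw -30.72 tilt 0.05 op 0.998 F [-0.3 -0.4 -0.6]
shift [  3.4   3.1 149.6] roll 0.3
```

Request:
{"op": "play_rows", "data": {
  "plan": [
    [0,[3,3,30],0],
    [0,[3,3,60],0],
    [0,[3,3,90],0],
    [0,[3,3,110],0],
    [0,[3,3,125],0],
    [0,[3,3,125],0]
  ]
}}

```text
t: 2.3
tcp_pos: [0.6555, 0.137, 0.0932]
ee_rot: [0.001, 0.964, -0.265, -0.002]
force: [0.3, -0.7, -0.2]
opening: 1.003
```

```bash
python3 - <<'E'
from h import *
goto(657,137.5,71,-31)
s=eyes.get_image('side'); crop('side',s,240,100,380,220,5,'pics/s2.png')
goto(657,137.5,71,-31)
E
```

```text
t 2.3 tcp [655.5 137.   93.2] yaw -30.76 tilt 0.27 op 1.003 F [ 0.3 -0.7 -0.2]
shift [ 1.2 -1.3 22.2] roll 0.2
t 2.35 tcp [656.8 136.9  95. ] yaw -30.79 tilt 0.11 op 0.999 F [-0.9  0.4 -0.4]
shift [-0.1 -0.6 24. ] roll 0.2
```

View pics/s2.png

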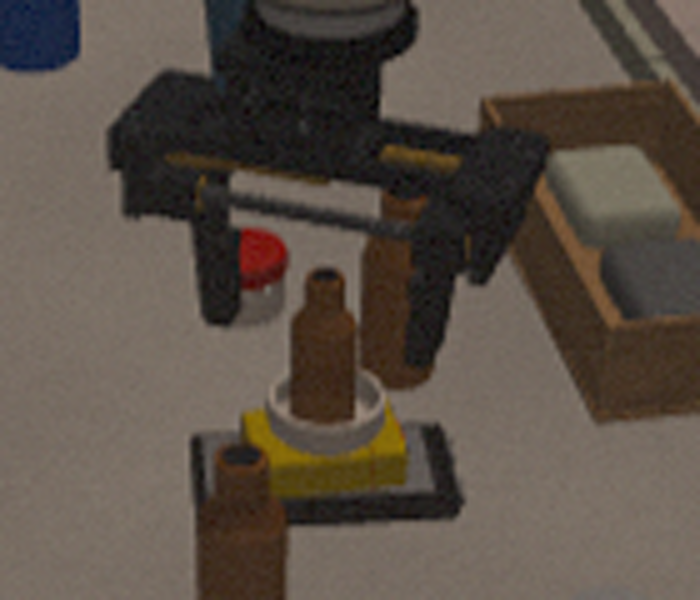

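Request:
{"op": "play_rows", "data": {
  "plan": [
    [0,[0,0,12],0],
    [0,[0,0,23],0],
    [0,[0,0,23],0],
    [130,[0,0,23],0],
    [145,[0,0,23],0],
    [180,[0,0,23],0],
    [200,[0,0,23],0],
    [200,[0,0,23],0],
    [200,[0,0,23],0]
  ],
  "grip_force": 12
}}

```text
t: 3.25
tcp_pos: [0.658, 0.1361, 0.0729]
ee_rot: [-0.0, 0.964, -0.266, 0.0]
force: [-0.3, -0.5, 0.4]
opening: 0.481
```

```bash
python3 - <<'E'
from h import *
s=eyes.get_image('side'); crop('side',s,240,100,380,220,5,'pics/s3.png')
goto(657,137.5,71,-31)
E
```

```text
t 3.3 tcp [658.  136.   72.8] yaw -30.89 tilt 0.01 op 0.433 F [-0.4 -0.4  0. ]
shift [-1.6 -0.8  1.8] roll 0.1
```

View pics/s3.png

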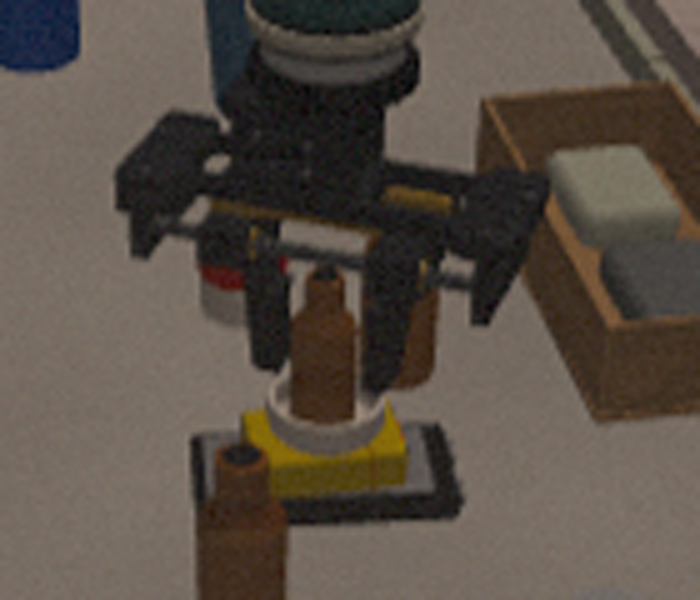

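Request:
{"op": "play_rows", "data": {
  "plan": [
    [200,[0,0,0],0],
    [200,[0,0,0],0],
    [200,[0,0,0],0],
    [200,[0,0,0],0],
    [200,[0,0,0],0]
  ]
}}

```text
t: 3.8
tcp_pos: [0.6578, 0.1361, 0.0727]
ee_rot: [0.0, 0.964, -0.266, -0.0]
force: [0.4, 0.3, 0.2]
opening: 0.36
```

Request:
{"op": "play_rows", "data": {
  "plan": [
    [200,[0,0,0],0],
    [200,[0,0,-4],0],
    [200,[0,0,-10],0],
    [200,[0,0,-18],0],
    [200,[0,0,-26],0],
    [200,[0,0,-26],0]
  ]
}}

```text
t: 4.4
tcp_pos: [0.6593, 0.1363, 0.101]
ee_rot: [-0.001, 0.964, -0.266, 0.002]
force: [0.6, 1.2, -1.4]
opening: 0.365
```

```bash
python3 - <<'E'
from h import *
s=eyes.get_image('side'); crop('side',s,240,100,380,220,5,'pics/s4.png')
goto(429,269.7,150,-31)
E
```

```text
t 4.45 tcp [658.9 136.2 100.2] yaw -30.89 tilt 0.15 op 0.358 F [ 0.2 -0.9 -1.2]
shift [-265.7    3.4  -50.3] roll 0.1
```

View pics/s4.png

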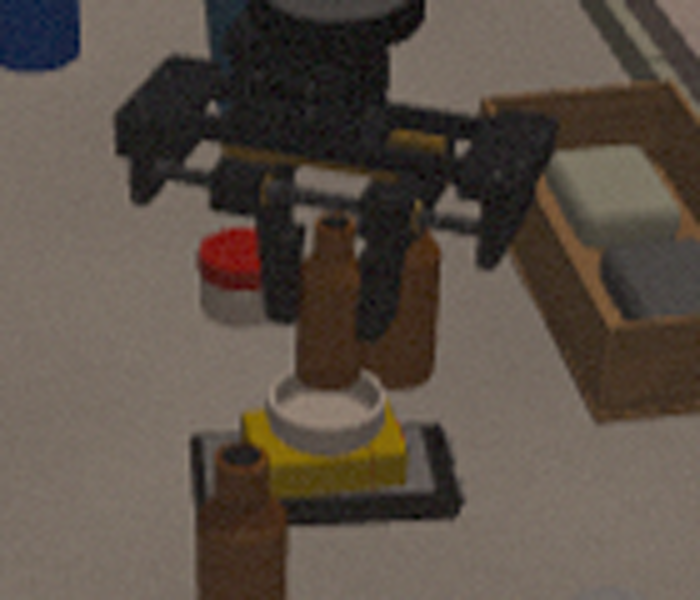

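Request:
{"op": "play_rows", "data": {
  "plan": [
    [200,[0,0,-20],0],
    [200,[-10,0,-40],0],
    [200,[-30,0,-50],0],
    [200,[-60,1,-50],0],
    [200,[-95,2,-50],0],
    [200,[-130,2,-50],0],
    [200,[-165,3,-50],0],
    [200,[-200,3,-50],0],
    [200,[-230,3,-50],0],
    [200,[-250,3,-50],0]
  ]
}}

```text
t: 5.45
tcp_pos: [0.4397, 0.2624, 0.1484]
ee_rot: [0.0, 0.964, -0.266, -0.0]
force: [0.4, -0.2, -0.9]
opening: 0.357
```

Request:
{"op": "play_rows", "data": {
  "plan": [
    [200,[-10,0,0],0],
    [200,[-16,0,10],0],
    [200,[-16,0,25],0],
    [200,[-16,0,45],0],
    [200,[-16,0,65],0],
    [200,[-16,0,80],0],
    [200,[-16,0,90],0],
    [200,[-16,0,90],0]
  ]
}}

```text
t: 6.25
tcp_pos: [0.4272, 0.269, 0.0567]
ee_rot: [0.001, 0.964, -0.267, -0.001]
force: [-0.3, -0.1, -0.4]
opening: 0.355
```

```bash
python3 - <<'E'
from h import *
s=eyes.get_image('side'); crop('side',s,150,80,290,200,5,'pics/s5.png')
goto(429,269.7,37,-31)
E
```

```text
t 6.3 tcp [427.9 269.4  57.8] yaw -30.92 tilt 0.11 op 0.357 F [-0.1 -0.4 -0.9]
shift [ 0.9 -0.8 20.8] roll 0.1
```

View pics/s5.png

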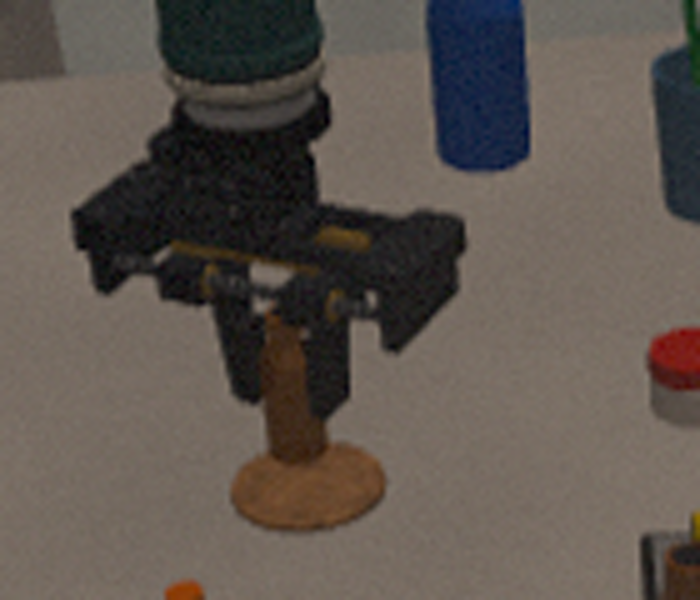

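```bash
python3 - <<'E'
from h import *
for z in (27,80,111): print((w2px('side',[.428,.2695,z/1000])-[150,80])*5)
E
```

```text
[299.50047238 449.42003945]
[287.02388089 362.97868132]
[279.3669916  309.92958454]
```

Request:
{"op": "play_rows", "data": {
  "plan": [
    [200,[0,0,8],0],
    [200,[0,0,14],0],
    [200,[0,0,18],0],
    [200,[0,0,19],0],
    [200,[0,0,20],0],
    [200,[0,0,20],0]
  ]
}}

```text
t: 6.9
tcp_pos: [0.4281, 0.2701, 0.0388]
ee_rot: [-0.0, 0.964, -0.266, 0.0]
force: [-1.4, 0.1, -0.6]
opening: 0.356
```

```bash
python3 - <<'E'
from h import *
goto(429,269.7,36,-31)
E
```

```text
t 6.9 tcp [428.1 270.1  38.8] yaw -30.88 tilt 0.01 op 0.356 F [-1.4  0.1 -0.6]
shift [ 0.9 -0.1  2.8] roll 0.1
```

Request:
{"op": "play_rows", "data": {
  "plan": [
    [200,[1,0,1],0],
    [200,[1,0,2],0],
    [200,[1,0,2.5],0],
    [200,[1,0,2.5],0]
  ]
}}

```text
t: 7.3
tcp_pos: [0.4289, 0.2695, 0.0362]
ee_rot: [0.0, 0.964, -0.266, -0.0]
force: [-0.4, 0.6, -0.6]
opening: 0.358
```

```bash
python3 - <<'E'
from h import *
goto(429,269.7,36,-31)
s=eyes.get_image('side'); crop('side',s,170,100,270,200,6,'pics/s6.png')
E
```

```text
t 7.3 tcp [428.9 269.5  36.2] yaw -30.89 tilt 0.0 op 0.358 F [-0.4  0.6 -0.6]
shift [-0.  -0.2  0.2] roll 0.1
```

View pics/s6.png

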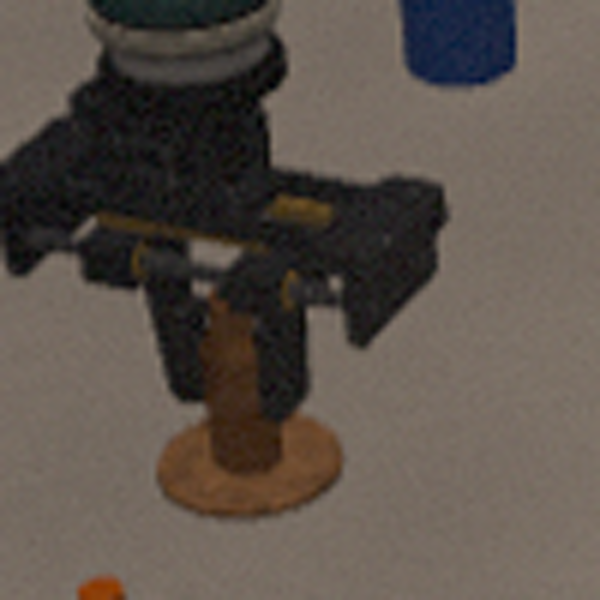

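Request:
{"op": "play_rows", "data": {
  "plan": [
    [200,[0,0,0.5],0],
    [200,[0,0,1],0],
    [200,[0,0,1],0]
  ]
}}

```text
t: 7.65
tcp_pos: [0.4291, 0.2697, 0.0356]
ee_rot: [-0.0, 0.964, -0.266, 0.0]
force: [-1.4, -0.0, 4.4]
opening: 0.358
```

```bash
python3 - <<'E'
from h import *
goto(429,269.7,36,-31)
E
```

```text
t 7.65 tcp [429.1 269.7  35.6] yaw -30.88 tilt 0.02 op 0.358 F [-1.4 -0.   4.4]
shift [-0.1  0.1 -0.4] roll 0.1
```

Contact (4.4 N upward). Release, then rise.

Request:
{"op": "play_rows", "data": {
  "plan": [
    [150,[0,0,-0.5],0],
    [140,[0,0,-0.5],0],
    [100,[0,0,-0.5],0],
    [60,[0,0,-0.5],0],
    [30,[0,0,-0.5],0],
    [0,[0,0,-0.5],0],
    [0,[0,0,-0.5],0],
    [0,[0,0,-0.5],0]
  ]
}}

```text
t: 8.45
tcp_pos: [0.4289, 0.2695, 0.0357]
ee_rot: [-0.0, 0.964, -0.266, 0.0]
force: [-0.3, -0.0, 0.2]
opening: 0.972
```

Request:
{"op": "play_rows", "data": {
  "plan": [
    [0,[0,0,-10],0],
    [0,[0,0,-30],0],
    [0,[0,0,-60],0],
    [0,[0,0,-100],0],
    [0,[0,0,-140],0],
    [0,[0,0,-140],0]
  ]
}}

```text
t: 9.05
tcp_pos: [0.433, 0.2719, 0.1833]
ee_rot: [-0.005, 0.964, -0.266, 0.005]
force: [0.6, 0.1, 0.5]
opening: 1.002
```

```bash
python3 - <<'E'
from h import *
goto(658,134.5,120,-31)
s=eyes.get_image('side'); crop('side',s,160,80,360,230,4,'pics/s7.png')
E
```

```text
t 9.05 tcp [433.  271.9 183.3] yaw -30.89 tilt 0.74 op 1.002 F [0.6 0.1 0.5]
shift [263.2   3.1  65. ] roll 0.1
```

View pics/s7.png

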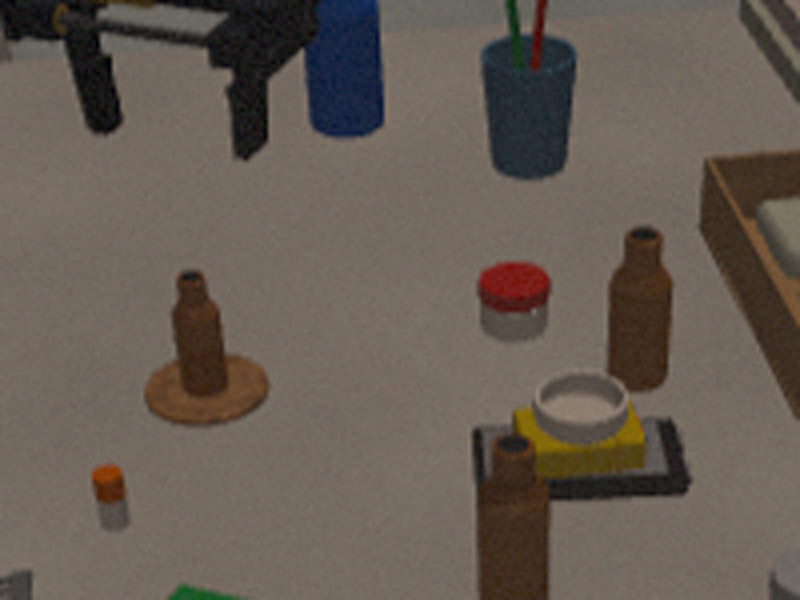

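Request:
{"op": "play_rows", "data": {
  "plan": [
    [0,[20,0,2],0],
    [0,[55,1,4],0],
    [0,[100,1,6],0],
    [0,[145,2,8],0],
    [0,[190,2,10],0],
    [0,[225,3,20],0],
    [0,[250,3,40],0],
    [0,[263,3,60],0],
    [0,[263,3,65],0],
    [0,[263,3,65],0]
  ]
}}

```text
t: 10.1
tcp_pos: [0.6509, 0.1316, 0.108]
ee_rot: [0.001, 0.964, -0.266, -0.003]
force: [-0.3, -0.0, 0.2]
opening: 0.999
```

```bash
python3 - <<'E'
from h import *
goto(658,134.5,46,-31)
s=eyes.get_image('side'); crop('side',s,240,100,380,220,5,'pics/s8.png')
goto(658,134.5,46,-31)
print(px2w('side',305.4,179.3,.058))
E
```

```text
t 10.1 tcp [650.9 131.6 108. ] yaw -30.91 tilt 0.32 op 0.999 F [-0.3 -0.   0.2]
shift [ 4.9 -6.3 62. ] roll 0.1
t 10.15 tcp [651.6 132.1 109.6] yaw -30.88 tilt 0.17 op 0.997 F [ 0.1  0.3 -0.1]
shift [ 4.5 -5.4 63.6] roll 0.1
[0.65973677 0.13735521 0.058     ]
```

View pics/s8.png

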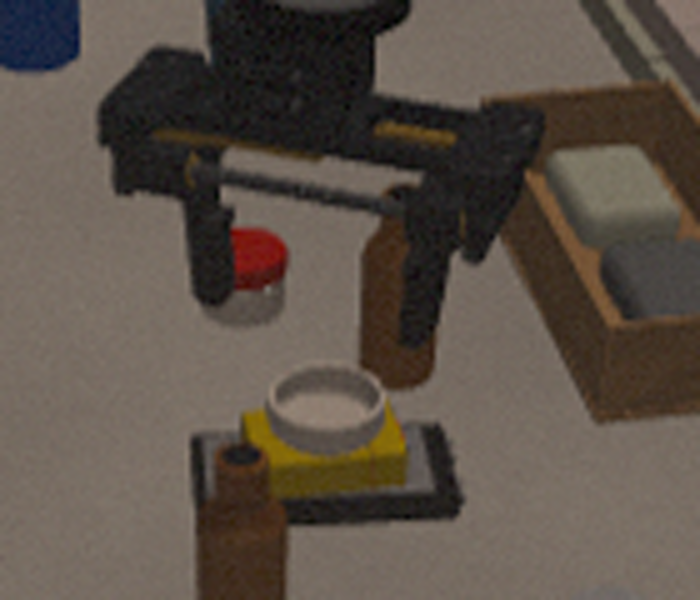

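Request:
{"op": "play_rows", "data": {
  "plan": [
    [0,[5,-6,15],0],
    [0,[5,-6,30],0],
    [0,[5,-6,30],0],
    [0,[5,-6,30],0]
  ]
}}

```text
t: 10.55
tcp_pos: [0.6595, 0.1348, 0.0797]
ee_rot: [0.0, 0.964, -0.266, -0.001]
force: [0.1, 0.2, -0.3]
opening: 1.001
```

```bash
python3 - <<'E'
from h import *
s=eyes.get_image('side'); crop('side',s,240,100,380,220,5,'pics/s9.png')
goto(658.5,135,46,-31)
E
```

```text
t 10.6 tcp [660.1 134.7  80.5] yaw -30.86 tilt 0.03 op 0.999 F [-0.1 -0.3  0.1]
shift [-1.5  0.6 34.5] roll 0.1
```

View pics/s9.png

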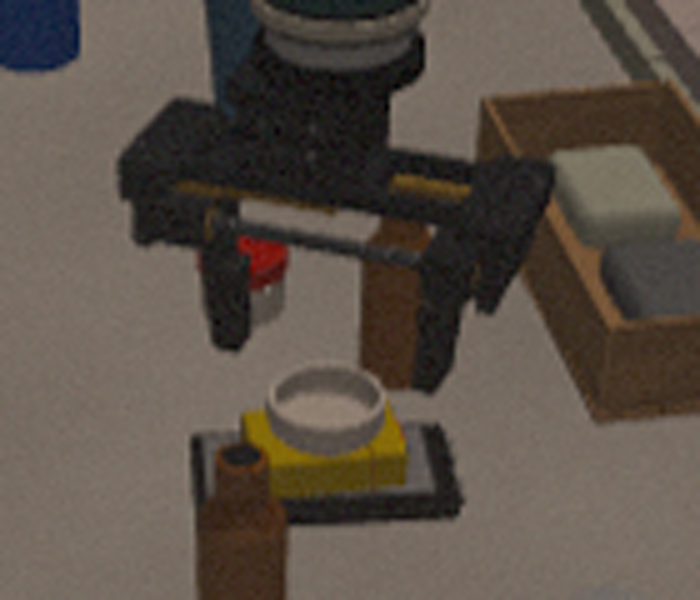

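Request:
{"op": "play_rows", "data": {
  "plan": [
    [0,[-1,0,12],0],
    [0,[-1,0,24],0],
    [0,[-1,0,32],0],
    [0,[-1,0,34],0],
    [0,[-1,0,34],0],
    [0,[-1,0,34],0]
  ],
  "grip_force": 15
}}

```text
t: 11.2
tcp_pos: [0.6598, 0.135, 0.0468]
ee_rot: [-0.0, 0.964, -0.266, 0.0]
force: [0.7, 0.7, -0.0]
opening: 1.001
```

```bash
python3 - <<'E'
from h import *
s=eyes.get_image('side'); crop('side',s,240,100,380,220,5,'pics/s10.png')
goto(658.5,135,46,-31)
E
```

```text
t 11.25 tcp [660.  135.1  47.1] yaw -30.89 tilt 0.05 op 1.0 F [-1.2  0.   0.8]
shift [-1.3  0.9  1.1] roll 0.1
```

View pics/s10.png

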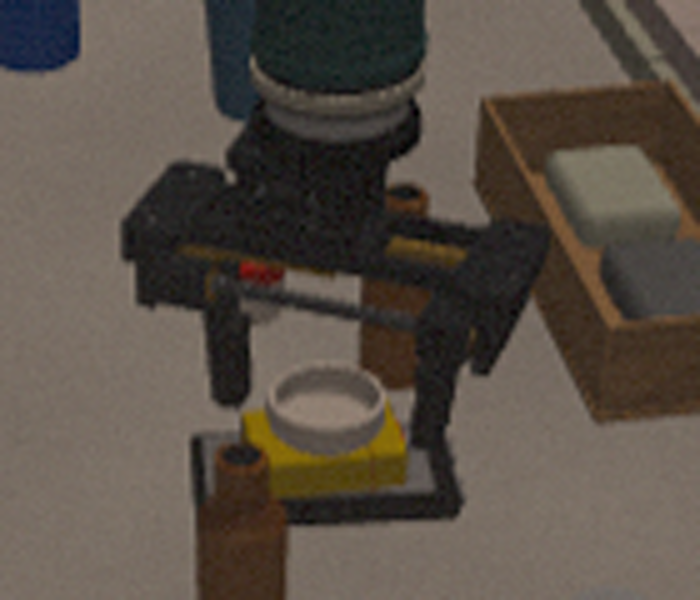

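Request:
{"op": "play_rows", "data": {
  "plan": [
    [60,[-1,1,1],0],
    [75,[-1,1,1],0],
    [80,[-1,1,1],0],
    [90,[-1,1,1],0],
    [100,[-1,1,1],0],
    [120,[-1,1,1],0],
    [120,[-1,1,1],0],
    [120,[-1,1,1],0],
    [120,[-1,1,1],0]
  ]
}}

```text
t: 12.15
tcp_pos: [0.6583, 0.1347, 0.0459]
ee_rot: [-0.0, 0.964, -0.266, 0.0]
force: [-0.8, 0.3, 1.3]
opening: 0.653
```

Request:
{"op": "play_rows", "data": {
  "plan": [
    [120,[0,0,0],0],
    [120,[0,0,-2],0],
    [120,[0,0,-8],0],
    [120,[0,0,-16],0],
    [120,[0,0,-24],0],
    [120,[0,0,-24],0]
  ]
}}

```text
t: 12.75
tcp_pos: [0.6597, 0.1349, 0.0719]
ee_rot: [-0.001, 0.964, -0.266, 0.002]
force: [0.2, 0.2, -0.4]
opening: 0.652
```

```bash
python3 - <<'E'
from h import *
s=eyes.get_image('side'); crop('side',s,240,100,380,220,5,'pics/s11.png')
goto(459.5,-277.5,140,-31)
E
```

```text
t 12.8 tcp [659.3 134.9  71.2] yaw -30.89 tilt 0.15 op 0.652 F [ 0.4  1.  -0.6]
shift [ 40.4 456.3 -69.5] roll 0.1
```

View pics/s11.png

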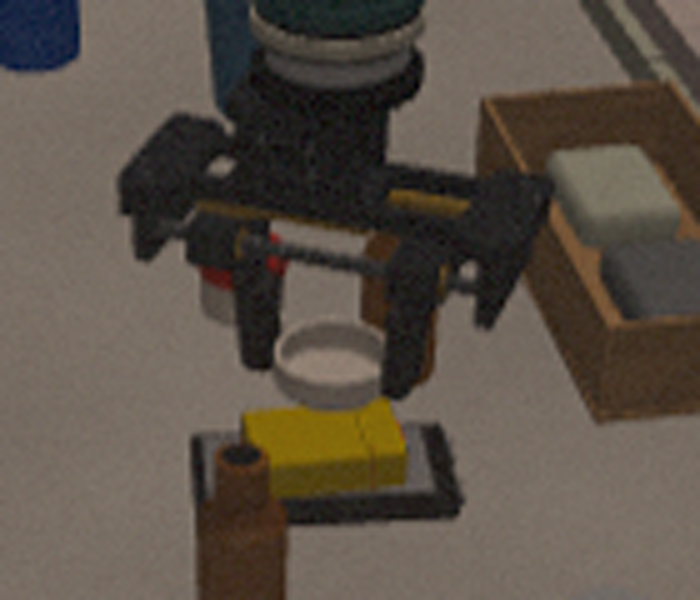

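Request:
{"op": "play_rows", "data": {
  "plan": [
    [120,[0,0,-15],0],
    [120,[0,0,-40],0],
    [120,[0,0,-65],0],
    [120,[0,0,-85],0],
    [120,[2,15,-95],0],
    [120,[4,45,-95],0],
    [120,[8,80,-95],0],
    [120,[11,120,-95],0],
    [120,[14,160,-95],0],
    [120,[18,200,-95],0]
  ]
}}

```text
t: 13.8
tcp_pos: [0.5689, -0.0481, 0.1644]
ee_rot: [0.0, 0.964, -0.266, -0.001]
force: [0.4, -1.2, -1.0]
opening: 0.651
```

Request:
{"op": "play_rows", "data": {
  "plan": [
    [120,[4,40,0],0],
    [120,[7,80,0],0],
    [120,[11,120,0],0],
    [120,[14,160,0],0],
    [120,[17,195,0],0],
    [120,[20,225,0],0],
    [120,[21,245,0],0],
    [120,[22,256,0],0],
    [120,[22,256,0],0],
    [120,[22,256,0],0]
  ]
}}

```text
t: 14.8
tcp_pos: [0.4582, -0.2768, 0.1646]
ee_rot: [-0.0, 0.964, -0.267, -0.0]
force: [0.1, 0.5, -0.3]
opening: 0.65
```

```bash
python3 - <<'E'
from h import *
s=eyes.get_image('side'); cv2.imwrite('pics/s12.png',s)
goto(459.5,-277.5,14,-31)
E
```

```text
t 14.85 tcp [ 458.5 -276.5  164.6] yaw -30.87 tilt 0.03 op 0.653 F [ 0.5 -0.  -0. ]
shift [  1.4   0.4 150.6] roll 0.1
```

View pics/s12.png

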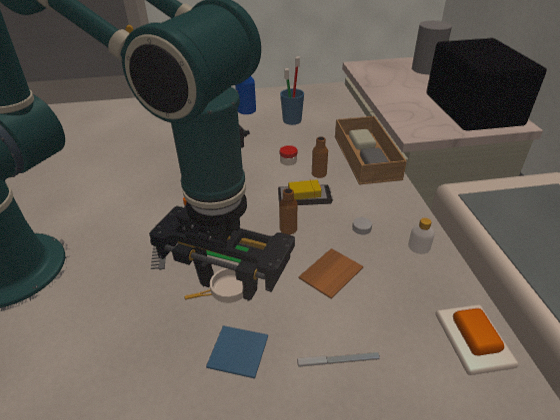

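Request:
{"op": "play_rows", "data": {
  "plan": [
    [120,[1,0,20],0],
    [120,[1,0,50],0],
    [120,[1,0,85],0],
    [120,[1,0,112],0],
    [120,[1,0,130],0],
    [120,[1,0,140],0],
    [120,[1,0,145],0],
    [120,[1,0,147],0],
    [120,[1,0,147],0],
    [120,[1,0,147],0]
  ]
}}

```text
t: 15.85
tcp_pos: [0.4602, -0.2782, 0.0188]
ee_rot: [0.0, 0.964, -0.266, 0.001]
force: [-0.8, -0.7, -0.8]
opening: 0.651
```

```bash
python3 - <<'E'
from h import *
s=eyes.get_image('side'); crop('side',s,170,270,310,390,5,'pics/s13.png')
goto(459.5,-277.5,14,-31)
E
```

```text
t 15.9 tcp [ 460.1 -278.2   18.8] yaw -30.88 tilt 0.11 op 0.651 F [ 0.2  0.5 -0.7]
shift [-0.9 -0.3  4.8] roll 0.1
```

View pics/s13.png

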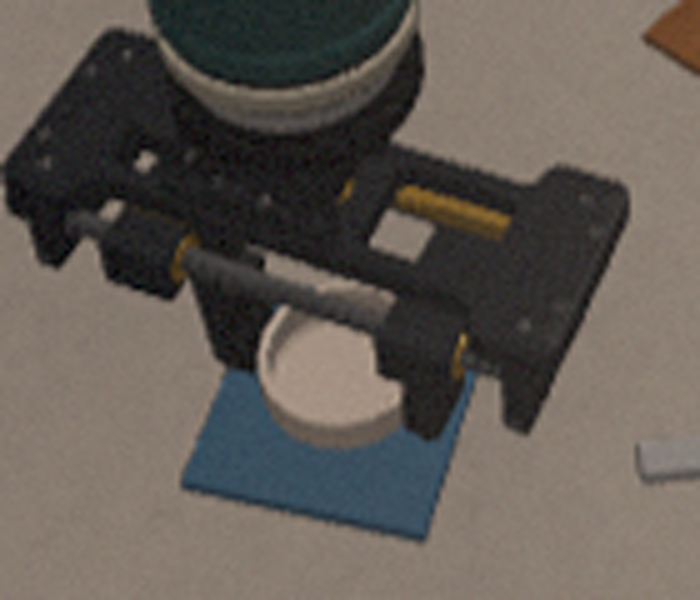

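```bash
python3 - <<'E'
from h import *
print(px2w('side',170+335/5,270+362/5,.031)); print((w2px('side',[.4595,-.2775,.031])-[170,270])*5)
E
```

```text
[ 0.4600676 -0.2788579  0.031    ]
[333.02300011 358.81512576]
```

Request:
{"op": "play_rows", "data": {
  "plan": [
    [120,[-0.5,0,2],0],
    [120,[-0.5,0,3.5],0],
    [120,[-0.5,0,4.5],0],
    [120,[-0.5,0,4.5],0]
  ]
}}

```text
t: 16.3
tcp_pos: [0.459, -0.2775, 0.0138]
ee_rot: [0.0, 0.964, -0.266, -0.0]
force: [-2.0, 1.0, 4.5]
opening: 0.649
```

```bash
python3 - <<'E'
from h import *
goto(459.5,-277.5,14,-31)
E
```

```text
t 16.3 tcp [ 459.  -277.5   13.8] yaw -30.89 tilt 0.0 op 0.649 F [-2.   1.   4.5]
shift [ 0.4 -0.3 -0.2] roll 0.1
```

Contact; release and rise.

Request:
{"op": "play_rows", "data": {
  "plan": [
    [80,[0,0,-0.5],0],
    [60,[0,0,-0.5],0],
    [30,[0,0,-0.5],0],
    [0,[0,0,-0.5],0],
    [0,[0,0,-0.5],0],
    [0,[0,0,-0.5],0]
  ]
}}

```text
t: 16.9
tcp_pos: [0.4589, -0.2774, 0.0136]
ee_rot: [-0.0, 0.964, -0.266, -0.0]
force: [-0.8, 0.4, -0.0]
opening: 1.006
```

Request:
{"op": "play_rows", "data": {
  "plan": [
    [0,[0,0,-10],0],
    [0,[0,0,-30],0],
    [0,[0,0,-65],0],
    [0,[0,0,-105],0],
    [0,[0,0,-145],0],
    [0,[0,0,-150],0],
    [0,[0,0,-150],0]
  ]
}}

```text
t: 17.6
tcp_pos: [0.4601, -0.2783, 0.1663]
ee_rot: [0.001, 0.964, -0.266, 0.002]
force: [0.1, 0.4, -0.4]
opening: 0.998
```

```bash
python3 - <<'E'
from h import *
goto(657.5,134.5,160,0)
s=eyes.get_image('side'); crop('side',s,180,280,300,380,6,'pics/s14.png')
crop('side',s,260,160,360,220,8,'pics/s14b.png')
t=eyes.get_image('top'); crop('top',t,130,105,330,255,4,'pics/t14.png'); cv2.imwrite('pics/t14f.png',t)
E
```

```text
t 17.6 tcp [ 460.1 -278.3  166.3] yaw -30.88 tilt 0.28 op 0.998 F [ 0.1  0.4 -0.4]
shift [ -42.5 -455.5    6. ] roll -30.9
```

View pics/s14.png

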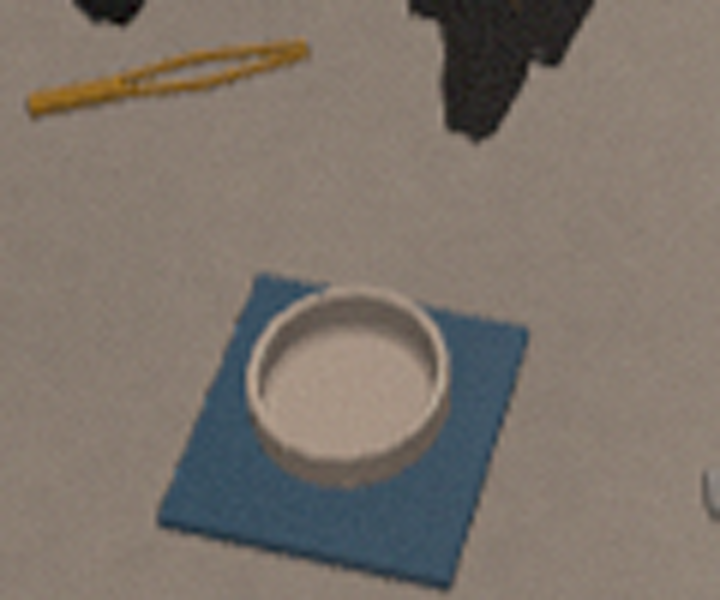

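View pics/s14b.png

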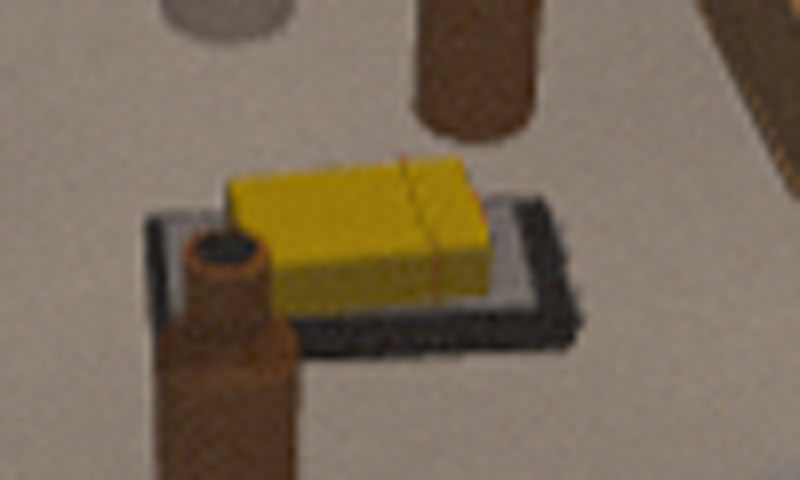

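View pics/t14.png

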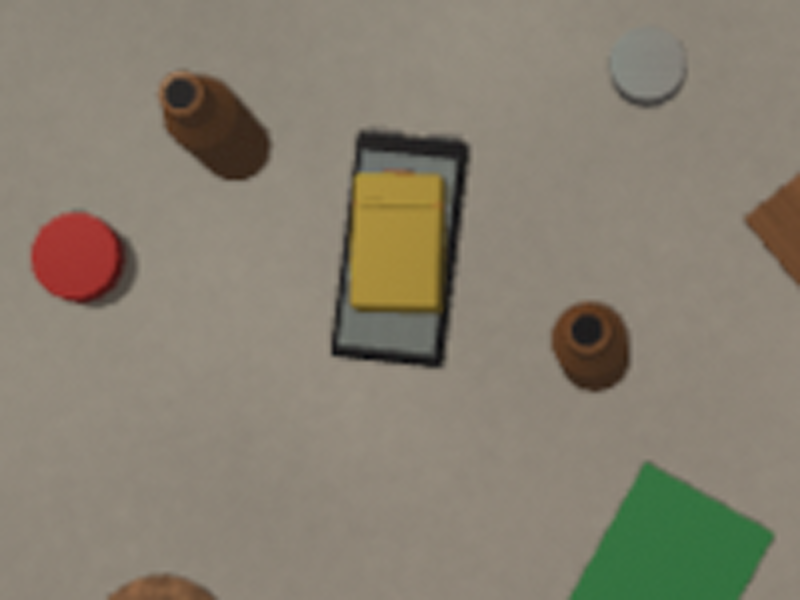

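```bash
python3 - <<'E'
from seg import *
t=cv2.imread('pics/t14f.png')
print(seg(t,(228,165),'top',.038,25))
f=lambda a,b,s,x,y:(a+(x+.5)/s-.5,b+(y+.5)/s-.5)
for q in [(356,173),(443,174),(440,308),(350,306)]: print(np.round(px2w('top',*f(130,105,4,*q),.038)*1000,1))
for q in [(230,180),(464,160),(490,240)]: print('S',np.round(px2w('side',*f(260,160,8,*q),.038)*1000,1))
for q in [(490,292)]: print('S base',np.round(px2w('side',*f(260,160,8,*q),.016)*1000,1))
E
```

```text
(((657.90087890625, 135.9293975830078), (49.036888122558594, 74.84136962890625), 89.17527770996094), ((657.9109497070312, 136.63125610351562), 42.71451187133789))
[694.9 158.6  38. ]
[694.8 110.2  38. ]
[620.  109.9  38. ]
[620.5 159.7  38. ]
S [621.5 161.5  38. ]
S [695.7 159.4  38. ]
S [694.1 116.1  38. ]
S base [695.8 119.   16. ]
```

Request:
{"op": "play_rows", "data": {
  "plan": [
    [0,[-2,-20,0],-2],
    [0,[-6,-60,0],-5],
    [0,[-10,-105,0],-8],
    [0,[-14,-150,0],-12],
    [0,[-18,-195,0],-16],
    [0,[-23,-240,0],-20],
    [0,[-27,-285,0],-24],
    [0,[-32,-330,0],-27],
    [0,[-36,-375,0],-30],
    [0,[-39,-410,0],-30]
  ]
}}

```text
t: 18.7
tcp_pos: [0.6349, 0.0968, 0.1606]
ee_rot: [0.0, 1.0, -0.007, -0.002]
force: [0.1, -0.0, -0.7]
opening: 1.0
```

```bash
python3 - <<'E'
from h import *
goto(658,135.5,70,-1)
E
```

```text
t 18.7 tcp [634.9  96.8 160.6] yaw -0.76 tilt 0.27 op 1.0 F [ 0.1 -0.  -0.7]
shift [ 23.  -39.   90.5] roll 0.2
```

Request:
{"op": "play_rows", "data": {
  "plan": [
    [0,[15,-25,0],0],
    [0,[21,-37,5],0],
    [0,[21,-37,30],0],
    [0,[21,-37,60],0],
    [0,[21,-37,80],0],
    [0,[21,-37,88],0],
    [0,[21,-37,88],0],
    [0,[21,-37,88],0]
  ]
}}

```text
t: 19.5
tcp_pos: [0.6576, 0.1307, 0.0758]
ee_rot: [0.0, 1.0, -0.008, -0.0]
force: [0.3, 0.1, 0.7]
opening: 1.0
```

```bash
python3 - <<'E'
from h import *
s=eyes.get_image('side'); crop('side',s,240,110,380,230,5,'pics/s15.png')
goto(658,135.5,22,-1)
E
```

```text
t 19.55 tcp [658.2 130.9  76.8] yaw -0.91 tilt 0.09 op 1.0 F [ 0.3 -0.4  0. ]
shift [-0.4 -4.6 54.8] roll 0.1
```

View pics/s15.png

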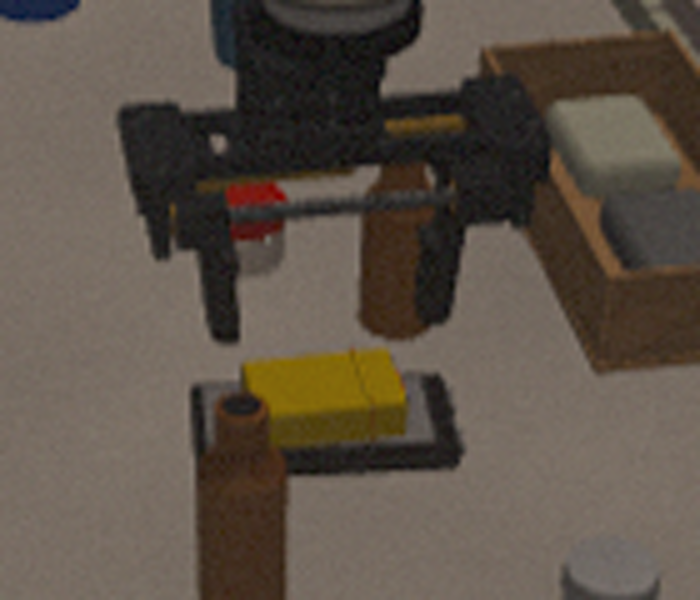

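Request:
{"op": "play_rows", "data": {
  "plan": [
    [0,[0,-4,10],0],
    [0,[0,-4,22],0],
    [0,[0,-4,32],0],
    [0,[0,-4,32],0],
    [0,[0,-4,32],0]
  ]
}}

```text
t: 20.05
tcp_pos: [0.6569, 0.135, 0.0428]
ee_rot: [0.0, 1.0, -0.008, -0.001]
force: [-0.6, -0.0, 1.1]
opening: 1.002
```

```bash
python3 - <<'E'
from h import *
s=eyes.get_image('side'); crop('side',s,260,150,360,225,8,'pics/s16.png')
goto(658,135.5,21,-1)
o,M=tool()
for k in(-44,44): print((w2px('side',o['tcp_pos']+M[:,0]*k/1000)-[260,150])*8)
E
```

```text
t 20.1 tcp [657.4 135.1  43.4] yaw -0.88 tilt 0.03 op 1.001 F [-1.  -0.7  0.2]
shift [ 0.6 -0.4 22.4] roll 0.1
[214.21526117 291.96640878]
[497.05033127 265.61531717]
```

View pics/s16.png

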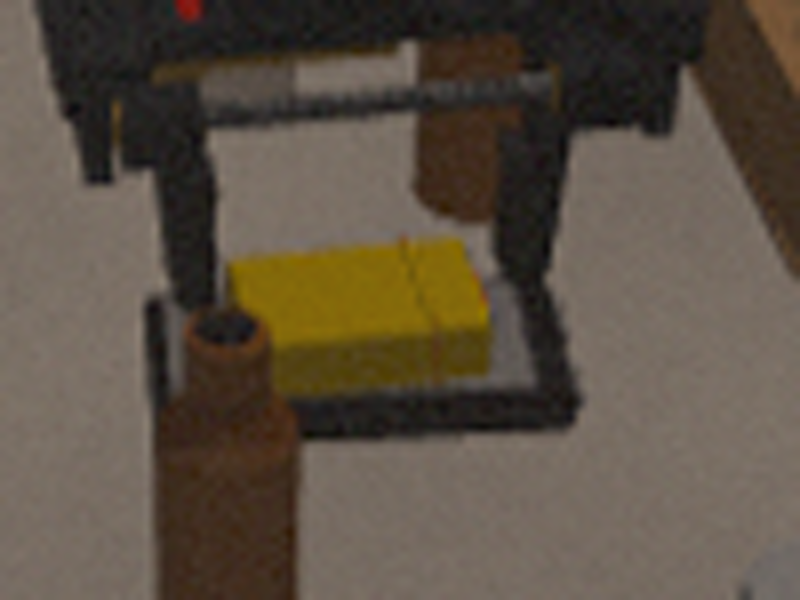

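Request:
{"op": "play_rows", "data": {
  "plan": [
    [0,[0,0,4],0],
    [0,[0,0,9],0],
    [0,[0,0,15],0],
    [0,[0,0,20],0],
    [0,[0,0,22],0],
    [0,[0,0,22],0]
  ]
}}

```text
t: 20.7
tcp_pos: [0.657, 0.135, 0.021]
ee_rot: [0.0, 1.0, -0.008, -0.001]
force: [0.4, 0.6, -0.6]
opening: 1.002
```

```bash
python3 - <<'E'
from h import *
s=eyes.get_image('side'); crop('side',s,260,150,360,225,8,'pics/s17.png')
goto(658,135.5,21,-1)
E
```

```text
t 20.75 tcp [657.4 135.1  21.4] yaw -0.89 tilt 0.03 op 1.002 F [-0.2  0.5  0.3]
shift [ 0.6 -0.4  0.4] roll 0.1
```

View pics/s17.png

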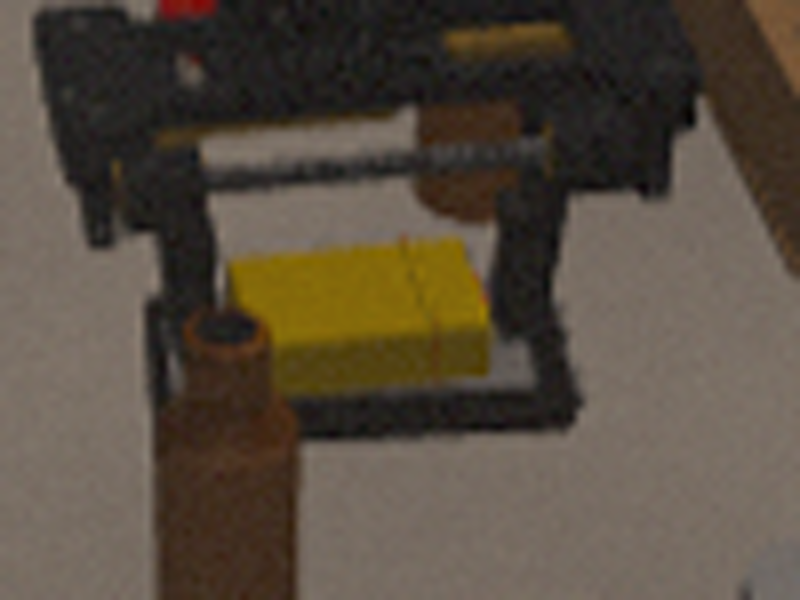

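Fingers straddle the box, no contact. Close and lift.

Request:
{"op": "play_rows", "data": {
  "plan": [
    [25,[0,0,0],0],
    [35,[0,0,0],0],
    [45,[0,0,0],0],
    [60,[0,0,0],0],
    [60,[0,0,0],0],
    [60,[0,0,0],0]
  ],
  "grip_force": 15
}}

```text
t: 21.35
tcp_pos: [0.6578, 0.1351, 0.022]
ee_rot: [-0.0, 1.0, -0.008, 0.0]
force: [0.4, 0.2, 1.3]
opening: 0.864
```

Request:
{"op": "play_rows", "data": {
  "plan": [
    [60,[0,0,-2],0],
    [60,[0,0,-8],0],
    [60,[0,0,-16],0],
    [60,[0,0,-24],0],
    [60,[0,0,-24],0]
  ]
}}

```text
t: 21.85
tcp_pos: [0.659, 0.1354, 0.0479]
ee_rot: [-0.0, 1.0, -0.008, 0.002]
force: [-0.4, 0.3, -0.1]
opening: 0.863
```

```bash
python3 - <<'E'
from h import *
s=eyes.get_image('side'); crop('side',s,260,150,360,225,8,'pics/s18.png')
goto(662.4,-124.2,160,39.4)
E
```

```text
t 21.9 tcp [658.6 135.3  47.2] yaw -0.89 tilt 0.14 op 0.861 F [-0.2  0.4 -0.7]
shift [   8.1  259.3 -112.9] roll -40.3
```

View pics/s18.png

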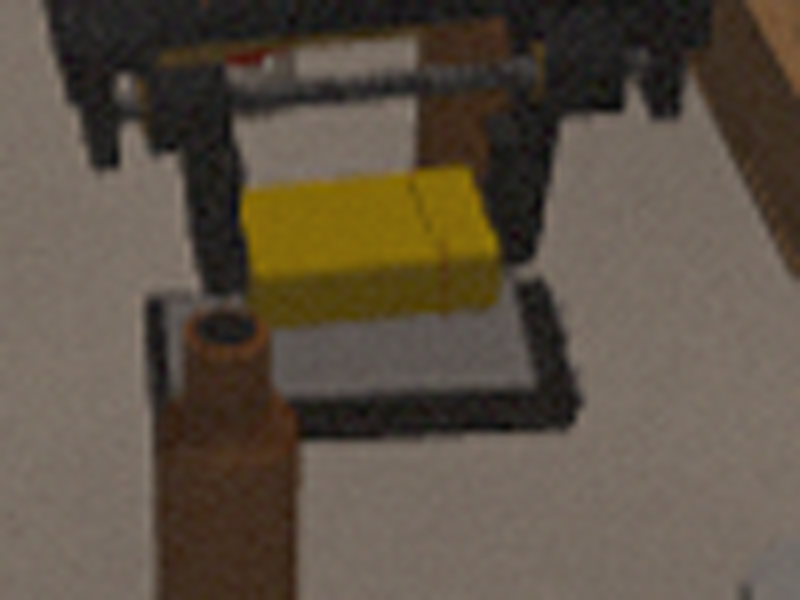

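Request:
{"op": "play_rows", "data": {
  "plan": [
    [60,[0,0,-15],0],
    [60,[0,0,-40],0],
    [60,[0,0,-70],0],
    [60,[0,10,-95],0],
    [60,[2,40,-105],-5],
    [60,[3,75,-105],-11],
    [60,[4,110,-105],-18],
    [60,[5,145,-105],-25],
    [60,[6,180,-105],-32],
    [60,[7,210,-105],-37]
  ]
}}

```text
t: 22.9
tcp_pos: [0.6611, -0.0768, 0.1517]
ee_rot: [0.0, 0.95, 0.312, 0.0]
force: [-0.7, 0.6, -0.7]
opening: 0.864
```

```bash
python3 - <<'E'
from h import *
goto(662.4,-124.2,60,39.4)
E
```

```text
t 22.9 tcp [661.1 -76.8 151.7] yaw 36.34 tilt 0.03 op 0.864 F [-0.7  0.6 -0.7]
shift [-27.1  38.9  91.7] roll -3.1
```

Request:
{"op": "play_rows", "data": {
  "plan": [
    [60,[-14,20,0],-2],
    [60,[-26,37,0],-3],
    [60,[-26,37,20],-3],
    [60,[-26,37,50],-3],
    [60,[-26,37,80],-3],
    [60,[-26,37,105],-3],
    [60,[-26,37,115],-3],
    [60,[-26,37,115],-3],
    [60,[-26,37,115],-3]
  ]
}}

```text
t: 23.8
tcp_pos: [0.663, -0.1204, 0.037]
ee_rot: [0.0, 0.942, 0.335, 0.001]
force: [0.5, 0.4, -0.2]
opening: 0.858
```

```bash
python3 - <<'E'
from h import *
s=eyes.get_image('side'); crop('side',s,270,200,410,310,5,'pics/s19.png')
goto(662.4,-124.2,11.5,39.4)
o,M=tool()
C=o['tcp_pos']
for a,b in((-38,-25),(-38,25),(38,25),(38,-25)):
    p=C+M[:,0]*a/1000+M[:,1]*b/1000; p[2]+=.0165; print((w2px('side',p)-[270,200])*5)
E
```

```text
t 23.85 tcp [ 663.6 -120.5   37.7] yaw 39.12 tilt 0.17 op 0.86 F [-0.4  0.1 -0.5]
shift [-3.3  2.1 26.2] roll -0.3
[203.90453227 288.6668118 ]
[306.22040368 349.85625156]
[421.05493784 245.39046136]
[320.2478357 190.2812658]
```

View pics/s19.png

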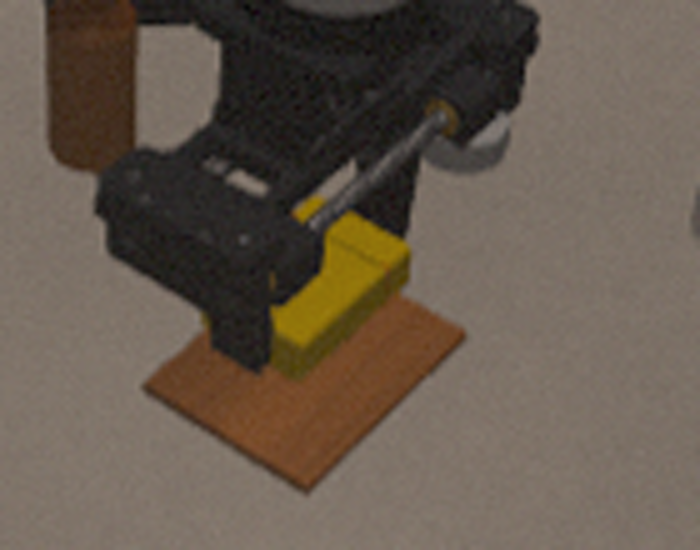

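Request:
{"op": "play_rows", "data": {
  "plan": [
    [60,[-1,3,8],0],
    [60,[-2,5,15],0],
    [60,[-2,5,20],0],
    [60,[-2,5,23],0],
    [60,[-2,5,23],0]
  ]
}}

```text
t: 24.35
tcp_pos: [0.6634, -0.1253, 0.0122]
ee_rot: [-0.0, 0.942, 0.335, -0.0]
force: [-0.5, -0.2, 0.1]
opening: 0.864
```

```bash
python3 - <<'E'
from h import *
goto(662.4,-124.2,11.5,39.4)
E
```

```text
t 24.35 tcp [ 663.4 -125.3   12.2] yaw 39.11 tilt 0.05 op 0.864 F [-0.5 -0.2  0.1]
shift [-0.  -1.5  0.7] roll -0.3
```

Request:
{"op": "play_rows", "data": {
  "plan": [
    [60,[0,0,0.5],0],
    [60,[0,0,1],0],
    [60,[0,0,1.5],0],
    [60,[0,0,1.5],0]
  ]
}}

```text
t: 24.75
tcp_pos: [0.6637, -0.1253, 0.0119]
ee_rot: [0.0, 0.942, 0.335, -0.0]
force: [-1.9, 0.2, 4.7]
opening: 0.862
```

```bash
python3 - <<'E'
from h import *
goto(662.4,-124.2,11.5,39.4)
s=eyes.get_image('side'); crop('side',s,270,200,410,310,5,'pics/s20.png')
E
```

```text
t 24.75 tcp [ 663.7 -125.3   11.9] yaw 39.12 tilt 0.0 op 0.862 F [-1.9  0.2  4.7]
shift [-0.3 -1.7  0.4] roll -0.3
```

View pics/s20.png

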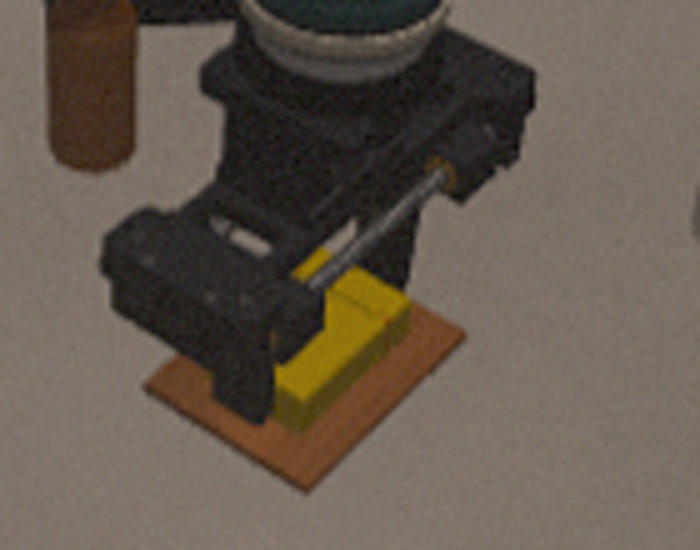

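Request:
{"op": "play_rows", "data": {
  "plan": [
    [25,[0,0,-0.5],0],
    [0,[0,0,-0.5],0],
    [0,[0,0,-0.5],0],
    [0,[0,0,-0.5],0]
  ]
}}

```text
t: 25.2
tcp_pos: [0.6636, -0.1253, 0.0114]
ee_rot: [-0.0, 0.942, 0.335, -0.0]
force: [0.8, 0.4, -1.3]
opening: 0.998
```

Request:
{"op": "play_rows", "data": {
  "plan": [
    [0,[0,0,-10],0],
    [0,[0,0,-30],0],
    [0,[0,0,-65],0],
    [0,[0,0,-105],0],
    [0,[0,0,-145],0],
    [0,[0,0,-155],0],
    [0,[0,0,-155],0]
  ]
}}

```text
t: 25.9
tcp_pos: [0.6656, -0.1258, 0.1704]
ee_rot: [0.002, 0.942, 0.335, 0.003]
force: [0.4, 0.1, -0.2]
opening: 0.997
```

```bash
python3 - <<'E'
from seg import *
goto(657.5,137,160,97)
s=eyes.get_image('side'); cv2.imwrite('pics/s21f.png',s); crop('side',s,250,150,410,310,4,'pics/s21.png')
t=eyes.get_image('top'); crop('top',t,190,115,390,265,4,'pics/t21.png'); cv2.imwrite('pics/t21f.png',t)
E
```

```text
t 25.9 tcp [ 665.6 -125.8  170.4] yaw 39.11 tilt 0.36 op 0.997 F [ 0.4  0.1 -0.2]
shift [ 159.4 -209.1   10. ] roll -57.9
```

View pics/s21.png

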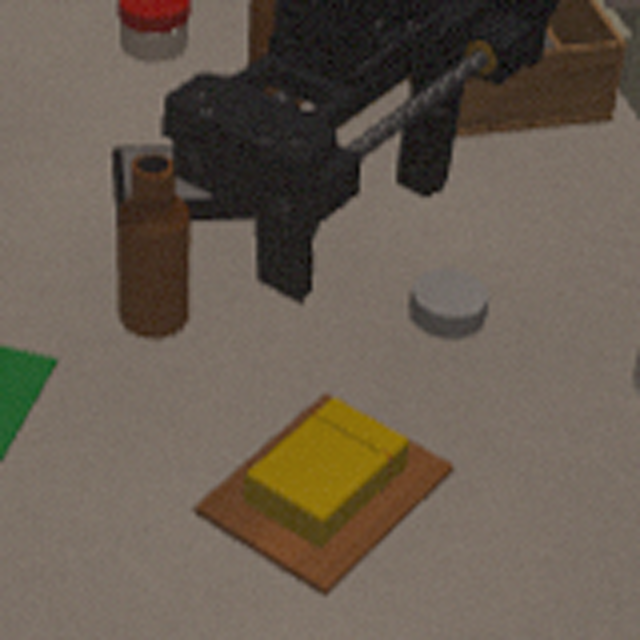

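View pics/t21.png

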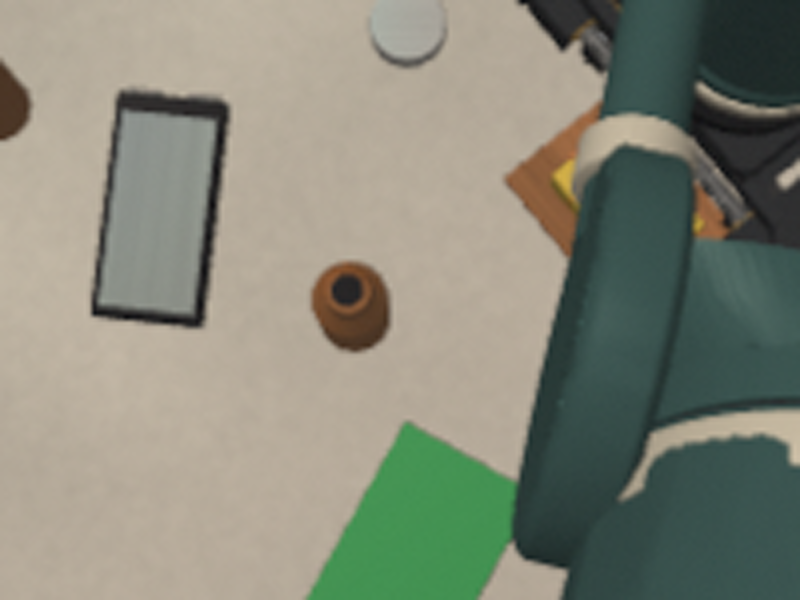

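```bash
python3 - <<'E'
from h import *
f=lambda a,b,s,x,y:(a+(x+.5)/s-.5,b+(y+.5)/s-.5)
Q=np.array([px2w('side',*f(250,150,4,*q),.028)[:2]*1000 for q in [(333,398),(408,440),(320,518),(247,470)]]); print(Q.round(1),Q.mean(0))
Q=np.array([px2w('side',*f(250,150,4,*q),.006)[:2]*1000 for q in [(453,466),(325,592),(195,510)]]); print('board',Q.round(1),(Q[0]+Q[2])/2)
Q=np.array([px2w('top',*f(190,115,4,*q),.016)[:2]*1000 for q in [(118,93),(228,104),(202,326),(93,315)]]); print('mirror',Q.round(1))
a=(Q[0]+Q[1])/2;b=(Q[2]+Q[3])/2; d=(a-b)/np.linalg.norm(a-b); print(np.degrees(np.arctan2(d[1],d[0])),np.linalg.norm(a-b),b+65*d)
f2=lambda x,y:(250+x/5,120+y/5)
for q in[(140,340),(410,400)]: print(px2w('side',*f2(*q),.016)*1000)
E
```

```text
[[ 675.1  -82.4]
 [ 705.1 -118.8]
 [ 648.4 -163.1]
 [ 620.1 -125.7]] [ 662.17042476 -122.47657504]
board [[ 730.7 -120.1]
 [ 645.4 -190.6]
 [ 593.5 -128. ]] [ 662.09002034 -124.04825266]
mirror [[723.5 162.6]
 [717.6  99.5]
 [590.5 111.1]
 [595.9 172.9]]
-4.904731921723271 127.80737327615172 [657.9680077  136.44726179]
[596.4342059  171.31319916  16.        ]
[719.03124324  98.52613582  16.        ]
```

Request:
{"op": "play_rows", "data": {
  "plan": [
    [0,[10,-14,0],-4],
    [0,[30,-40,0],-11],
    [0,[56,-73,0],-19],
    [0,[82,-107,0],-27],
    [0,[108,-140,0],-35],
    [0,[130,-170,0],-43],
    [0,[148,-194,0],-50],
    [0,[158,-207,0],-55],
    [0,[159,-209,0],-57],
    [0,[159,-209,0],-57]
  ]
}}

```text
t: 27.0
tcp_pos: [0.6532, 0.1379, 0.1632]
ee_rot: [-0.002, 0.668, 0.744, -0.002]
force: [0.9, -0.9, 0.7]
opening: 0.995
```

```bash
python3 - <<'E'
from h import *
goto(657.5,136.5,60,96)
E
```

```text
t 27.0 tcp [653.2 137.9 163.2] yaw 96.21 tilt 0.31 op 0.995 F [ 0.9 -0.9  0.7]
shift [ -1.8   4.7 103.2] roll 0.2
```

Request:
{"op": "play_rows", "data": {
  "plan": [
    [0,[-2,4,20],0],
    [0,[-2,4,50],0],
    [0,[-2,4,75],0],
    [0,[-2,4,85],0],
    [0,[-2,4,85],0],
    [0,[-2,4,85],0]
  ]
}}

```text
t: 27.6
tcp_pos: [0.6596, 0.1353, 0.0818]
ee_rot: [-0.0, 0.669, 0.744, -0.0]
force: [0.5, 0.5, 0.3]
opening: 0.997
```

```bash
python3 - <<'E'
from h import *
s=eyes.get_image('side'); crop('side',s,240,110,380,230,5,'pics/s22.png')
goto(657.5,136.5,4,96)
E
```

```text
t 27.65 tcp [660.3 135.5  82.8] yaw 96.08 tilt 0.1 op 0.995 F [0.6 0.1 0.7]
shift [ 1.3 -2.8 78.8] roll 0.1
```

View pics/s22.png

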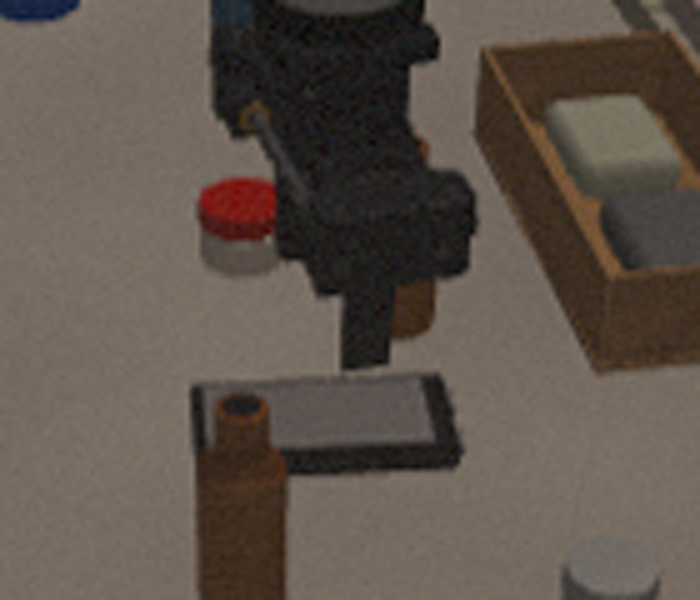

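Request:
{"op": "play_rows", "data": {
  "plan": [
    [0,[1,-3,20],0],
    [0,[1,-3,40],0],
    [0,[1,-3,55],0],
    [0,[1,-3,58],0],
    [0,[1,-3,58],0],
    [0,[1,-3,58],0]
  ]
}}

```text
t: 28.25
tcp_pos: [0.6573, 0.1364, 0.0249]
ee_rot: [0.001, 0.668, 0.744, 0.001]
force: [0.9, -0.6, 0.8]
opening: 0.999
```

```bash
python3 - <<'E'
from h import *
s=eyes.get_image('side'); crop('side',s,240,110,380,230,5,'pics/s23.png')
t=eyes.get_image('top'); crop('top',t,130,85,290,205,5,'pics/t23.png')
goto(657.5,136.5,4,96)
E
```

```text
t 28.35 tcp [657.4 136.4  25. ] yaw 96.11 tilt 0.13 op 1.0 F [-0.2 -0.8 -0.1]
shift [ 0.1  0.1 21. ] roll 0.1
```

View pics/s23.png

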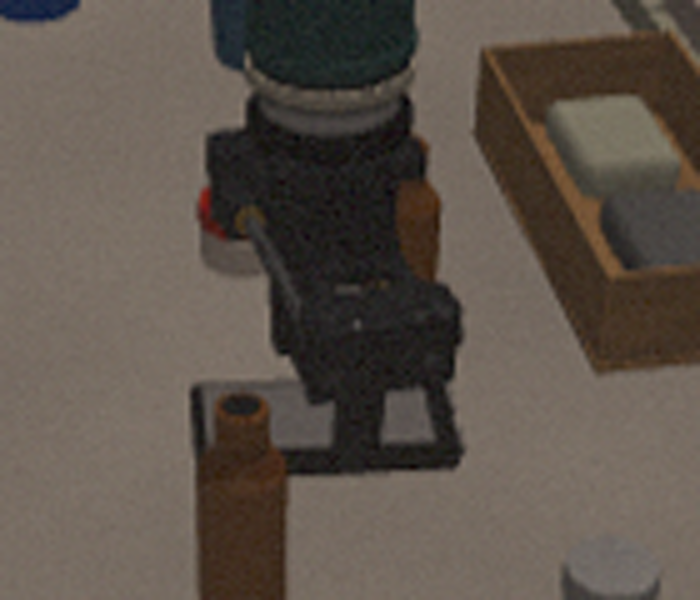

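View pics/t23.png

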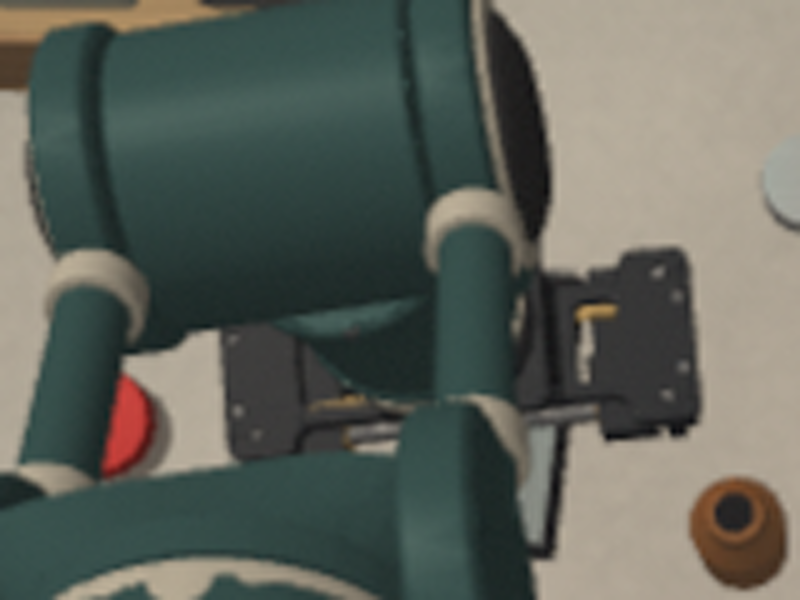

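Request:
{"op": "play_rows", "data": {
  "plan": [
    [0,[0,0,6],0],
    [0,[0,0,12],0],
    [0,[0,0,17],0],
    [0,[0,0,20],0],
    [0,[0,0,20],0]
  ]
}}

```text
t: 28.85
tcp_pos: [0.6555, 0.1361, 0.0026]
ee_rot: [-0.001, 0.668, 0.744, -0.001]
force: [-0.0, -0.2, -0.4]
opening: 1.0
```

```bash
python3 - <<'E'
from h import *
goto(657.5,136.5,4,96)
E
```

```text
t 28.85 tcp [655.5 136.1   2.6] yaw 96.11 tilt 0.1 op 1.0 F [-0.  -0.2 -0.4]
shift [ 0.2  2.  -1.4] roll 0.1
```

Request:
{"op": "play_rows", "data": {
  "plan": [
    [30,[0,1,0],0],
    [50,[0,1,0],0],
    [60,[0,1,0],0],
    [70,[0,1,0],0],
    [80,[0,1,0],0],
    [100,[0,1,0],0],
    [100,[0,1,0],0],
    [100,[0,1,0],0]
  ],
  "grip_force": 20
}}

```text
t: 29.65
tcp_pos: [0.6575, 0.1365, 0.0039]
ee_rot: [0.0, 0.668, 0.744, 0.0]
force: [0.3, 0.7, 0.4]
opening: 0.761
```

```bash
python3 - <<'E'
from h import *
goto(657.5,136.5,4,96)
s=eyes.get_image('side'); crop('side',s,240,110,380,230,5,'pics/s24.png')
E
```

```text
t 29.65 tcp [657.5 136.5   3.9] yaw 96.11 tilt 0.03 op 0.761 F [0.3 0.7 0.4]
shift [ 0.  -0.  -0.1] roll 0.1
```

View pics/s24.png

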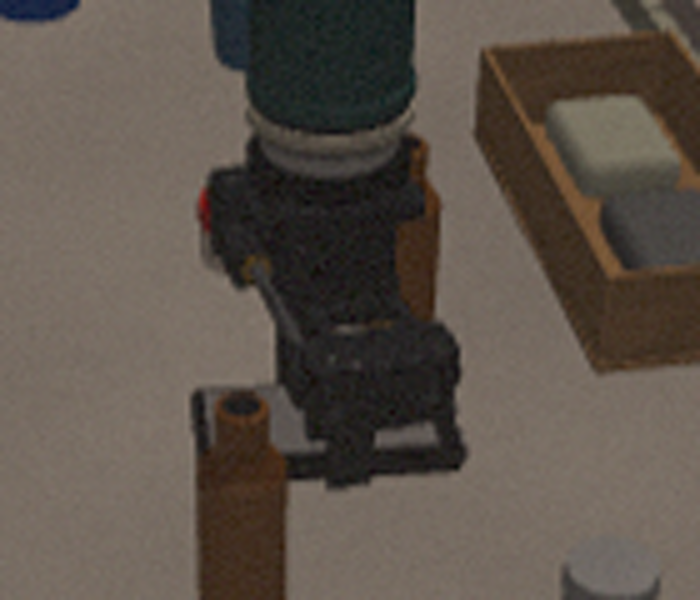

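Request:
{"op": "play_rows", "data": {
  "plan": [
    [120,[0,0,0],0],
    [120,[0,0,0],0],
    [120,[0,0,0],0],
    [120,[0,0,0],0],
    [120,[0,0,0],0],
    [120,[0,0,0],0]
  ],
  "grip_force": 30
}}

```text
t: 30.3
tcp_pos: [0.6575, 0.1365, 0.0039]
ee_rot: [0.0, 0.668, 0.744, 0.0]
force: [0.9, 2.0, 1.9]
opening: 0.756
```

```bash
python3 - <<'E'
from h import *
goto(657.5,136.5,4,96)
s=eyes.get_image('side'); crop('side',s,240,110,380,230,5,'pics/s25.png')
E
```

```text
t 30.3 tcp [657.5 136.5   3.9] yaw 96.11 tilt 0.03 op 0.756 F [0.9 2.  1.9]
shift [ 0.  -0.  -0.1] roll 0.1
```

View pics/s25.png

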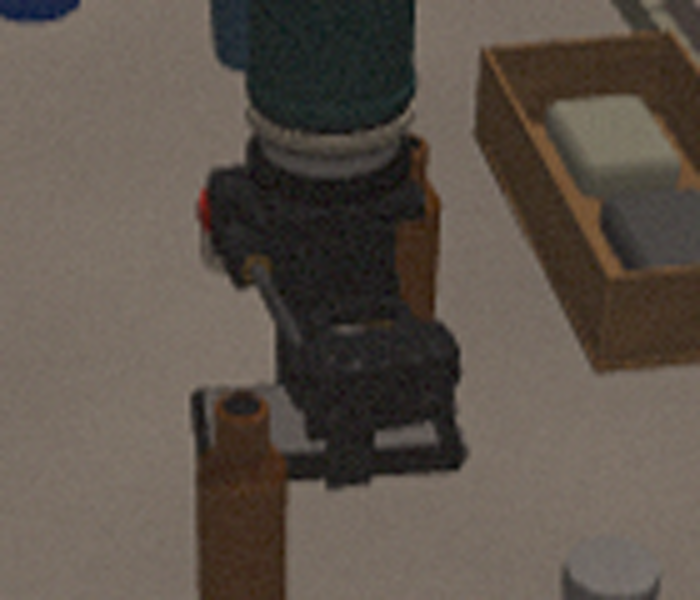

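Request:
{"op": "play_rows", "data": {
  "plan": [
    [120,[0,0,0],-2],
    [120,[0,0,0],-5],
    [120,[0,0,0],-8],
    [120,[0,0,0],-11],
    [120,[0,0,0],-13],
    [120,[0,0,0],-13],
    [120,[0,0,0],-13]
  ]
}}

```text
t: 31.05
tcp_pos: [0.6574, 0.136, 0.0039]
ee_rot: [0.0, 0.58, 0.815, -0.0]
force: [-0.0, -0.5, 4.0]
opening: 0.761
```

Request:
{"op": "play_rows", "data": {
  "plan": [
    [40,[0,0,0],0],
    [20,[0,0,0],0],
    [0,[0,0,0],0],
    [0,[0,0,0],0],
    [0,[0,0,0],0]
  ]
}}

```text
t: 31.55
tcp_pos: [0.6571, 0.1363, 0.0034]
ee_rot: [-0.0, 0.58, 0.815, -0.0]
force: [-0.6, 0.0, 0.1]
opening: 1.001
```

```bash
python3 - <<'E'
from h import *
goto(657.5,136.5,4,96)
s=eyes.get_image('side'); crop('side',s,260,150,360,225,8,'pics/s26.png')
t=eyes.get_image('top'); crop('top',t,200,125,280,185,10,'pics/t26.png')
E
```

```text
t 31.55 tcp [657.1 136.3   3.4] yaw 109.11 tilt 0.03 op 1.001 F [-0.6  0.   0.1]
shift [ 0.   0.5 -0.6] roll 13.1
```

View pics/s26.png

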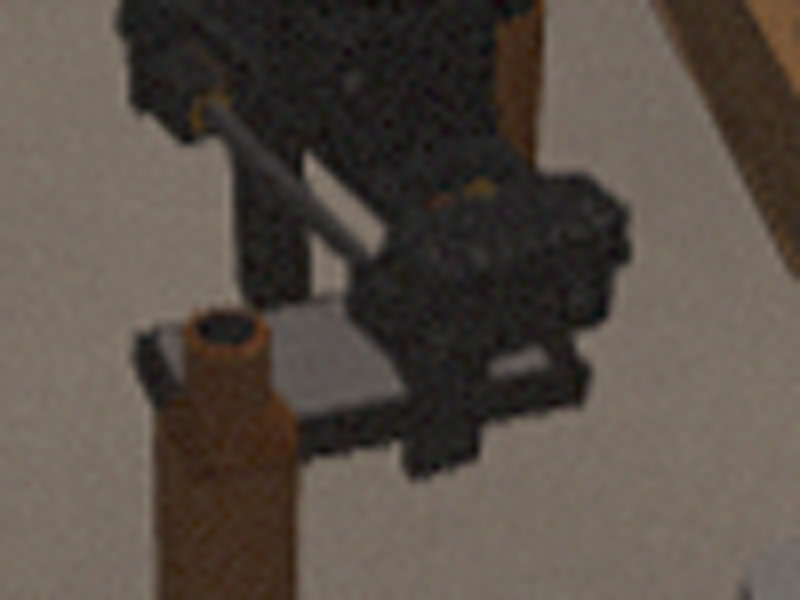

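View pics/t26.png

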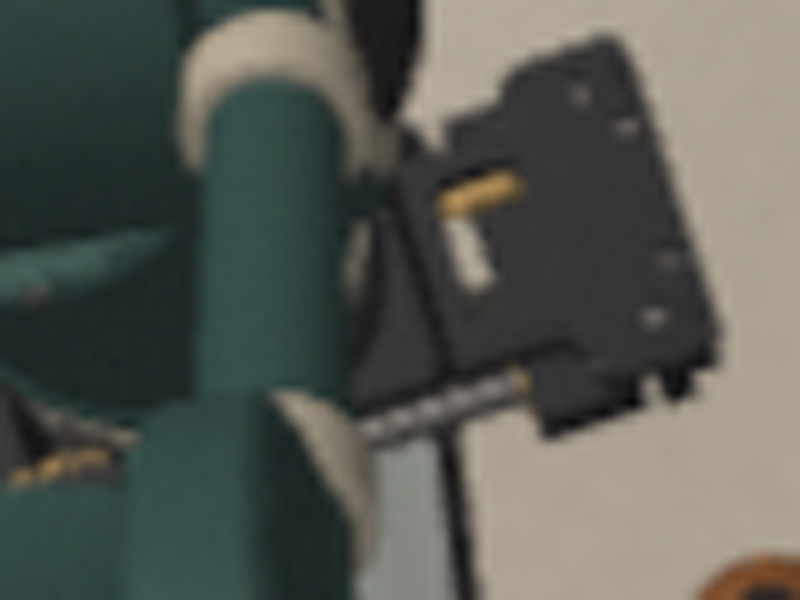

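```bash
python3 - <<'E'
from h import *
f=lambda a,b,s,x,y:(a+(x+.5)/s-.5,b+(y+.5)/s-.5)
a=px2w('side',*f(260,150,8,302,460),0)*1000; b=px2w('side',*f(260,150,8,585,403),0)*1000
print(a,b,np.degrees(np.arctan2(b[1]-a[1],b[0]-a[0])))
a=px2w('side',*f(260,150,8,302,417),.016)*1000; b=px2w('side',*f(260,150,8,590,362),.016)*1000
print(a,b,np.degrees(np.arctan2(b[1]-a[1],b[0]-a[0])))
a=px2w('top',*f(200,125,10,450,440),.016)*1000; b=px2w('top',*f(200,125,10,474,600),.016)*1000
print(a,b,np.degrees(np.arctan2(a[1]-b[1],a[0]-b[0])))
E
```

```text
[634.38082126 105.66857996   0.        ] [726.84040938 118.8422584    0.        ] 8.108946782266385
[634.39744799 106.4959891   16.        ] [727.38695221 118.6681039   16.        ] 7.457487496008033
[653.33121042 102.67161045  16.        ] [616.93140712  96.33923341  16.        ] 9.868826681127384
```

Request:
{"op": "play_rows", "data": {
  "plan": [
    [0,[0,0,0],4],
    [0,[0,0,0],8],
    [0,[0,0,0],11],
    [0,[0,0,0],11],
    [0,[0,0,0],11]
  ]
}}

```text
t: 32.15
tcp_pos: [0.6574, 0.1364, 0.0037]
ee_rot: [0.0, 0.655, 0.756, 0.0]
force: [1.2, -0.0, -0.5]
opening: 1.002
```

Request:
{"op": "play_rows", "data": {
  "plan": [
    [30,[0,0,0],0],
    [50,[0,0,0],0],
    [60,[0,0,0],0],
    [70,[0,0,0],0],
    [80,[0,0,0],0],
    [100,[0,0,0],0],
    [100,[0,0,0],0],
    [100,[0,0,0],0],
    [100,[0,0,0],0]
  ],
  "grip_force": 20
}}

```text
t: 33.05
tcp_pos: [0.6573, 0.1363, 0.0037]
ee_rot: [0.0, 0.655, 0.755, -0.0]
force: [-0.0, -0.4, -0.2]
opening: 0.724
```

```bash
python3 - <<'E'
from h import *
goto(657.5,136.5,4,96)
s=eyes.get_image('side'); crop('side',s,260,150,360,225,8,'pics/s27.png')
E
```

```text
t 33.05 tcp [657.3 136.3   3.7] yaw 98.12 tilt 0.01 op 0.724 F [-0.  -0.4 -0.2]
shift [ 0.2  0.2 -0.3] roll 2.1
```

View pics/s27.png

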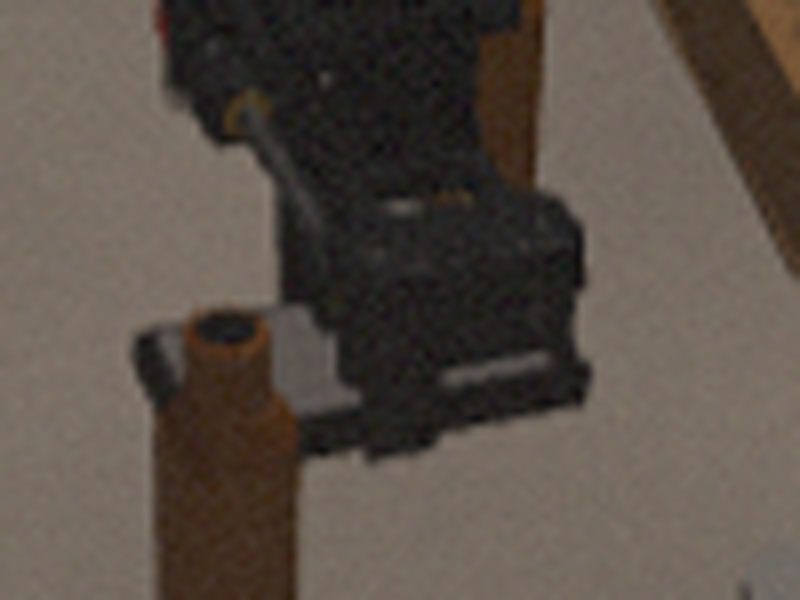

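Request:
{"op": "play_rows", "data": {
  "plan": [
    [100,[0,0,-2],0],
    [100,[0,0,-8],0],
    [100,[0,0,-18],0],
    [100,[0,0,-28],0],
    [100,[0,0,-28],0]
  ],
  "grip_force": 30
}}

```text
t: 33.6
tcp_pos: [0.6592, 0.1367, 0.0345]
ee_rot: [0.001, 0.655, 0.755, 0.002]
force: [-0.1, 0.3, -1.2]
opening: 0.721
```

```bash
python3 - <<'E'
from h import *
goto(453.9,-3.9,160,61.7)
s=eyes.get_image('side'); crop('side',s,240,120,380,230,5,'pics/s28.png')
E
```

```text
t 33.6 tcp [659.2 136.7  34.5] yaw 98.11 tilt 0.26 op 0.721 F [-0.1  0.3 -1.2]
shift [-110.2 -222.6 -126.5] roll 36.4
```

View pics/s28.png

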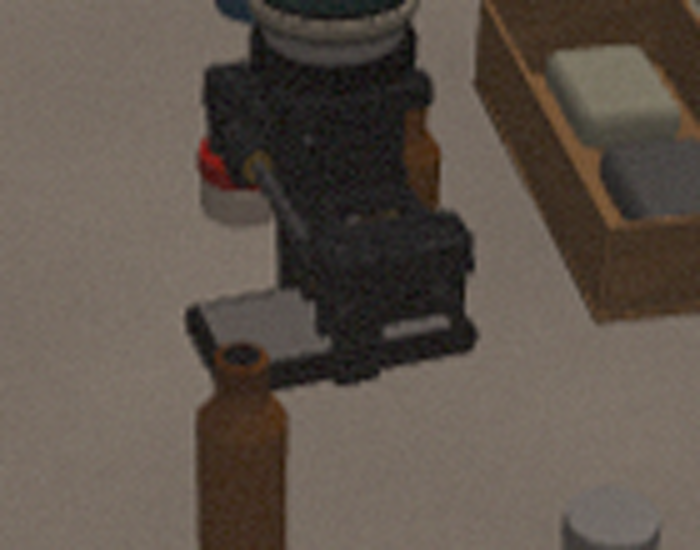

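Request:
{"op": "play_rows", "data": {
  "plan": [
    [100,[0,0,-15],0],
    [100,[0,0,-40],0],
    [100,[0,0,-70],0],
    [100,[0,0,-100],0],
    [100,[0,0,-118],0],
    [100,[-5,-10,-120],1],
    [100,[-15,-35,-120],5],
    [100,[-32,-65,-120],10],
    [100,[-48,-97,-120],16],
    [100,[-64,-130,-120],22]
  ]
}}

```text
t: 34.65
tcp_pos: [0.5347, 0.0536, 0.1502]
ee_rot: [-0.001, 0.789, 0.615, -0.001]
force: [-0.3, 0.9, -1.0]
opening: 0.719
```

```bash
python3 - <<'E'
from h import *
goto(453.9,-3.9,60,61.7)
E
```

```text
t 34.65 tcp [534.7  53.6 150.2] yaw 75.84 tilt 0.16 op 0.719 F [-0.3  0.9 -1. ]
shift [-75.5 -64.1  90.5] roll 14.1
```

Request:
{"op": "play_rows", "data": {
  "plan": [
    [100,[-25,-21,0],5],
    [100,[-50,-43,0],10],
    [100,[-68,-58,0],14],
    [100,[-75,-63,0],14],
    [100,[-75,-63,15],14],
    [100,[-75,-63,40],14],
    [100,[-75,-63,70],14],
    [100,[-75,-63,90],14],
    [100,[-75,-63,100],14],
    [100,[-75,-63,100],14]
  ]
}}

```text
t: 35.65
tcp_pos: [0.457, -0.0028, 0.05]
ee_rot: [-0.001, 0.856, 0.516, -0.002]
force: [-0.6, 0.3, -2.0]
opening: 0.718
```

```bash
python3 - <<'E'
from h import *
goto(453.9,-3.9,8,61.7)
s=eyes.get_image('side'); crop('side',s,150,160,310,280,5,'pics/s29.png')
E
```

```text
t 35.65 tcp [457.   -2.8  50. ] yaw 62.16 tilt 0.22 op 0.718 F [-0.6  0.3 -2. ]
shift [-2.3 -2.1 42. ] roll 0.5
```

View pics/s29.png

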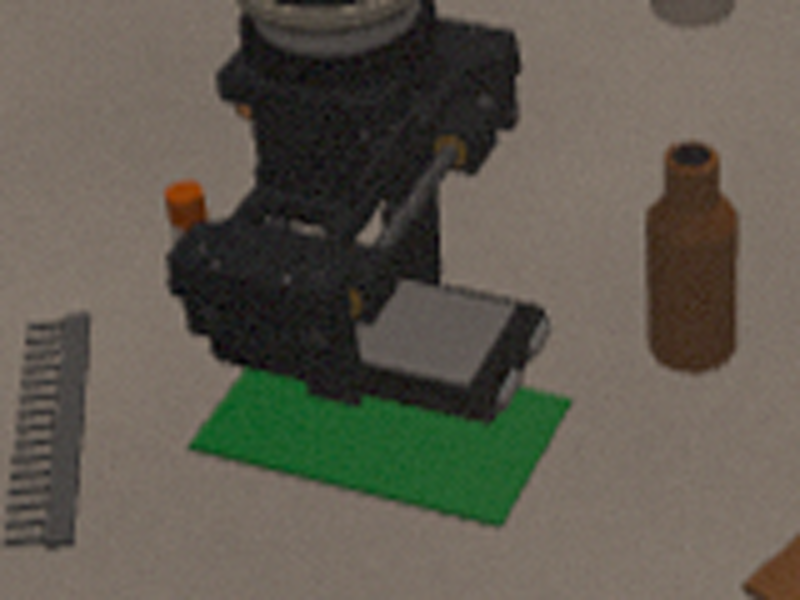

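```bash
python3 - <<'E'
from h import *
o,M=tool()
for dz in (12.3,-3.7):
  for a,b in((-32,65),(32,65)):
    p=o['tcp_pos']+M[:,0]*a/1000+M[:,1]*b/1000; p[2]+=dz/1000; print(dz,a,(w2px('side',p)-[150,160])*5)
s=cv2.imread('pics/s29.png'); cv2.imwrite('pics/s29c.png',cv2.resize(s[250:450,350:600],None,fx=3,fy=3))
E
```

```text
12.3 -32 [488.88395683 397.44477806]
12.3 32 [546.13382896 301.55935143]
-3.7 -32 [491.42185517 426.17050528]
-3.7 32 [547.91627311 329.90206207]
```

View pics/s29c.png

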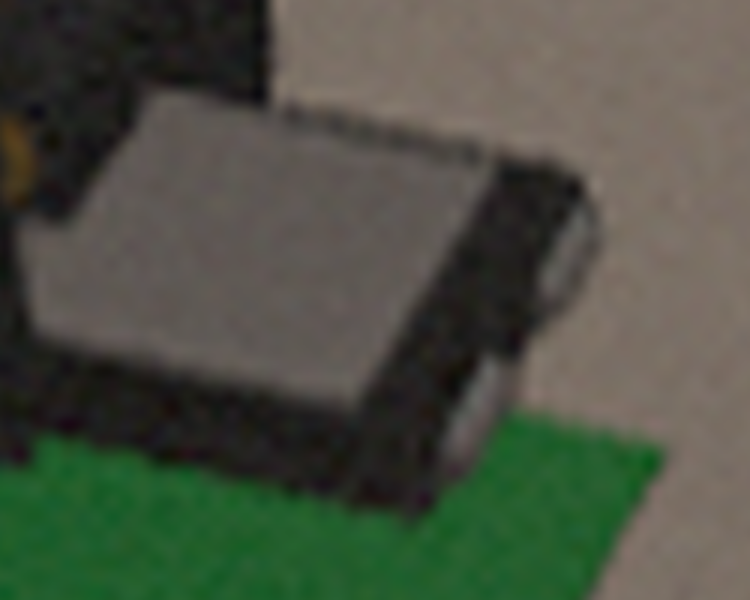

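Request:
{"op": "play_rows", "data": {
  "plan": [
    [100,[-2,-2,12],0],
    [100,[-2,-2,24],0],
    [100,[-2,-2,33],0],
    [100,[-2,-2,38],0],
    [100,[-2,-2,40],0],
    [100,[-2,-2,40],0],
    [100,[-2,-2,40],0]
  ]
}}

```text
t: 36.4
tcp_pos: [0.4561, -0.0039, 0.0119]
ee_rot: [0.0, 0.857, 0.516, 0.0]
force: [0.3, 1.4, -1.6]
opening: 0.724
```

```bash
python3 - <<'E'
from h import *
goto(453.9,-3.9,8,61.7)
E
```

```text
t 36.4 tcp [456.1  -3.9  11.9] yaw 62.11 tilt 0.03 op 0.724 F [ 0.3  1.4 -1.6]
shift [-1.1 -1.9  3.9] roll 0.4
```

Request:
{"op": "play_rows", "data": {
  "plan": [
    [100,[-1,-2,1],0],
    [100,[-1,-2,2],0],
    [100,[-1,-2,3],0],
    [100,[-1,-2,4],0],
    [100,[-1,-2,4],0]
  ]
}}

```text
t: 36.9
tcp_pos: [0.4536, -0.0038, 0.0077]
ee_rot: [0.0, 0.857, 0.516, 0.0]
force: [0.4, -0.8, -0.4]
opening: 0.722
```

```bash
python3 - <<'E'
from h import *
goto(453.9,-3.9,8,61.7)
E
```

```text
t 36.9 tcp [453.6  -3.8   7.7] yaw 62.12 tilt 0.01 op 0.722 F [ 0.4 -0.8 -0.4]
shift [ 0.1  0.3 -0.3] roll 0.4
```

Request:
{"op": "play_rows", "data": {
  "plan": [
    [100,[0,0,0.5],0],
    [100,[0,0,0.8],0],
    [100,[0,0,0.8],0]
  ]
}}

```text
t: 37.2
tcp_pos: [0.4536, -0.0038, 0.0076]
ee_rot: [-0.0, 0.857, 0.516, -0.0]
force: [-2.8, -0.4, 5.9]
opening: 0.724
```

```bash
python3 - <<'E'
from h import *
goto(453.9,-3.9,8,61.7)
E
```

```text
t 37.2 tcp [453.6  -3.8   7.6] yaw 62.12 tilt 0.02 op 0.724 F [-2.8 -0.4  5.9]
shift [ 0.   0.3 -0.4] roll 0.4
```

Contact; release and rise.

Request:
{"op": "play_rows", "data": {
  "plan": [
    [60,[0,0,-0.5],0],
    [30,[0,0,-0.5],0],
    [0,[0,0,-0.5],0],
    [0,[0,0,-0.5],0],
    [0,[0,0,-0.5],0]
  ]
}}

```text
t: 37.7
tcp_pos: [0.4535, -0.0038, 0.0073]
ee_rot: [-0.0, 0.857, 0.516, -0.0]
force: [-0.2, -0.0, 0.9]
opening: 1.001
```

Request:
{"op": "play_rows", "data": {
  "plan": [
    [0,[0,0,-10],0],
    [0,[0,0,-30],0],
    [0,[0,0,-65],0],
    [0,[0,0,-105],0],
    [0,[0,0,-145],0],
    [0,[0,0,-185],0],
    [0,[0,0,-200],0],
    [0,[0,0,-200],0]
  ]
}}

```text
t: 38.5
tcp_pos: [0.4559, -0.004, 0.2116]
ee_rot: [0.002, 0.857, 0.516, 0.003]
force: [0.6, -0.3, 0.3]
opening: 0.995
```

```bash
python3 - <<'E'
from h import *
goto(453.9,-3.9,8,61.7)
s=eyes.get_image('side'); cv2.imwrite('pics/s30.png',s); crop('side',s,170,200,290,290,6,'pics/s30c.png')
E
```

```text
t 38.5 tcp [455.9  -4.  211.6] yaw 62.12 tilt 0.44 op 0.995 F [ 0.6 -0.3  0.3]
shift [ -1.5  -3.2 203.6] roll 0.4
```

View pics/s30.png

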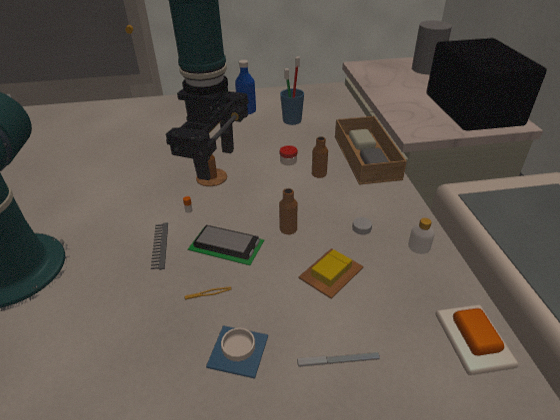

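View pics/s30c.png

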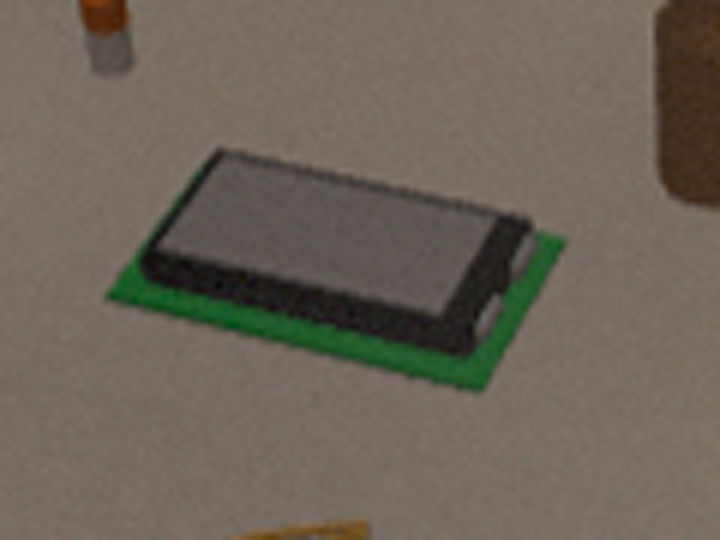

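```bash
python3 - <<'E'
from h import *
f=lambda a,b,s,x,y:(a+(x+.5)/s-.5,b+(y+.5)/s-.5)
Q=np.array([px2w('side',*f(170,200,6,*q),.020)[:2]*1000 for q in [(222,150),(530,220),(446,322),(147,255)]]); print(Q.round(1))
c=(Q[1]+Q[3])/2; print(c)
B=np.array([px2w('side',*f(170,200,6,*q),.004)[:2]*1000 for q in [(147,281),(470,357)]]); print(B, np.degrees(np.arctan2(*(B[1]-B[0])[::-1])),np.linalg.norm(B[1]-B[0]))
d=(B[1]-B[0])/np.linalg.norm(B[1]-B[0]); n=np.array([-d[1],d[0]]); print('centre',B.mean(0)+32*n)
E
```

```text
[[414.2  52.6]
 [525.3  -6.8]
 [490.3 -55.1]
 [386.1  -2.1]]
[455.70878885  -4.47287052]
[[383.75765361   1.55551731]
 [497.45085689 -57.62357235]] -27.497682057566067 128.17296565286486
centre [4.55379063e+02 3.50916891e-01]
```

Request:
{"op": "play_rows", "data": {
  "plan": [
    [0,[15,-5,0],0],
    [0,[40,-20,0],0],
    [0,[80,-40,0],0],
    [0,[120,-60,0],0],
    [0,[160,-80,0],0],
    [0,[200,-100,0],0],
    [0,[245,-120,0],0],
    [0,[290,-140,0],0],
    [0,[330,-160,0],0],
    [0,[370,-180,0],0]
  ]
}}

```text
t: 39.55
tcp_pos: [0.466, 0.4085, 0.2046]
ee_rot: [0.0, 0.857, 0.516, -0.002]
force: [0.9, -0.7, 1.5]
opening: 0.999
```

```bash
python3 - <<'E'
from h import *
goto(295,607,240)
t=eyes.get_image('top'); cv2.imwrite('pics/t31.png',t)
s=eyes.get_image('side'); crop('side',s,160,100,320,220,5,'pics/s31.png')
E
```

```text
t 39.55 tcp [466.  408.5 204.6] yaw 62.14 tilt 0.25 op 0.999 F [ 0.9 -0.7  1.5]
shift [  95.5 -244.   -35.4] roll None
```

View pics/t31.png

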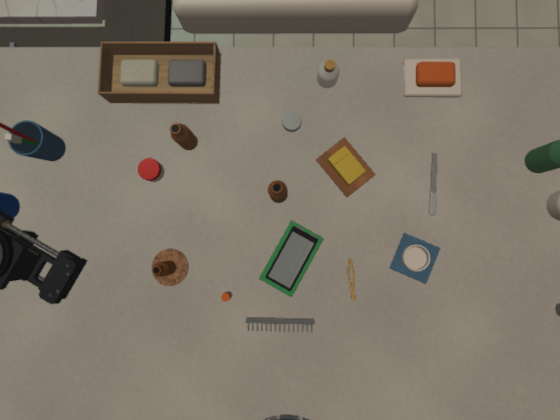

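View pics/s31.png

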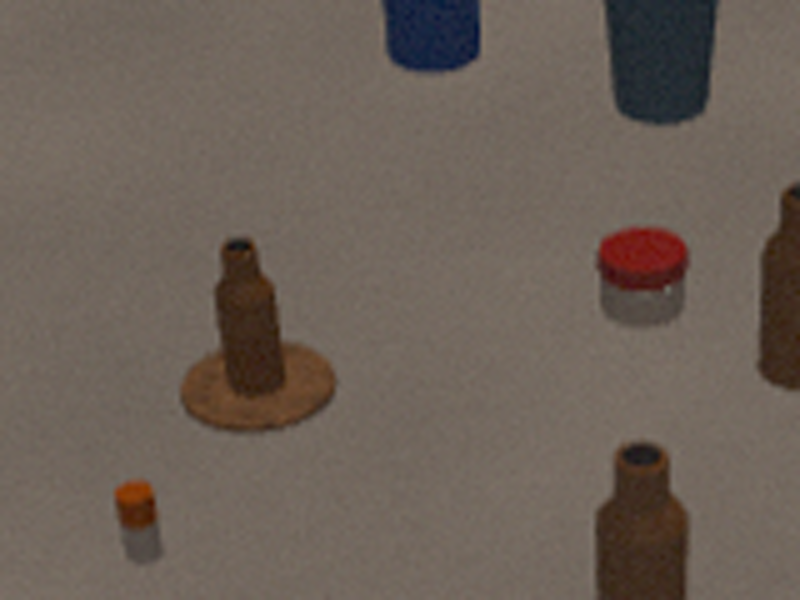

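Request:
{"op": "play_rows", "data": {
  "plan": [
    [0,[0,0,0],0],
    [0,[0,0,0],0],
    [0,[0,0,0],0],
    [0,[0,0,0],0],
    [0,[0,0,0],0]
  ]
}}

```text
t: 40.15
tcp_pos: [0.4678, 0.4064, 0.2077]
ee_rot: [0.0, 0.857, 0.515, 0.0]
force: [-0.4, 0.2, -0.6]
opening: 0.998
```

```bash
python3 - <<'E'
from seg import *
from plant import close_job
t=cv2.imread('pics/t31.png')
for nm,p,z,tol in [('floss',(346,165),.028,25),('mirror glass',(292,258),.020,8),('dish',(416,258),.026,8),('jar',(149,169),.038,20)]:
    r,e=seg(t,p,'top',z,tol); print(nm,np.round(r[0],1),np.round(r[1],1),round(r[2],1))
print('bottle mouth',px2w('top',157.5,269,.089)*1000)
d=cv2.absdiff(t,cv2.imread('pics/top0.png')); print('file region change',d[145:220,422:445].mean(), 'jar',d[155:185,135:165].mean(),'bg',d[330:380,350:420].mean())
print(close_job())
E
```

```text
floss [ 664.7 -123.9] [81.3 50.4] 39.5
mirror glass [586.5  29.4] [ 945.6 1296.4] 1.8
dish [ 461.2 -275.2] [53.7 55.9] 1.0
jar [647.1 314.4] [46.9 46.7] 65.6
bottle mouth [430.31133546 266.10839558  89.        ]
file region change 1.2214492753623187 jar 1.172962962962963 bg 1.2344761904761905
the job is handed in; nothing more can be done
None
```

The pile is taken apart and all four things are on their places, each set down until the wrist felt contact and then let go. I handed the job in at about 40 s of the 122 s allowed. No verdict is reported on hand-in.

| Thing | Place | Last check (limit 15 mm) |
|---|---|---|
| Amber bottle | cork coaster | mouth within about 4 mm of the middle, standing upright |
| Ring dish | blue tile | within about 3 mm |
| Yellow floss box | wooden board | within about 2–3 mm, along the board |
| Travel mirror | green pad | within about 4 mm and 1° of lengthwise, lying flat |

The nail file and the cream jar show no change from the first picture.

- **Mirror grasp:** my first grip went in about 11° askew, to keep the gripper body off a neighbouring bottle, and it did not square up. I turned the mirror on the shelf with that grip, let go, gripped it again squarely and lifted it.
- **Checks that disagreed:** two readings of the mirror's position in the side picture differ by about 5 mm; both are within the limit. The automatic outline of the mirror glass in the last top view failed by spreading into the background, so the mirror's figures come from the side picture and from looking at the top view.

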